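# Pack, wedge and cover the core sample cups

### The arm

A 6-joint arm with a two-finger parallel gripper is mounted at the origin on the work surface. World frame = base frame: x ahead of the robot, y to its left, z up, the work surface at z = 0. Lengths are in m, angles in rad, forces in N, time in s.
With the tool pointing down it reaches from about 0.3 to 0.875 m from the base axis. Payload 6.4 kg.
Tool frame: the origin (TCP) lies midway between the tips of the shut fingers; the grasp point (between the pads) lies 19 mm behind it (ctrl.pinch_z is the distance from the TCP to the grasp point, in m); z points along the fingers, y is the line along which they close (so a half turn about z gives the same grasp; the last joint's range is limited). The gripper opens to 85 mm and grips with 20 to 120 N. Pads are 22 mm wide; open, the fingers measure 114 mm over their backs; the gripper's body (76 mm by 85 mm) begins 54 mm behind the grasp point. The pads swing forward as they close: fully open they stand 13 mm farther back than shut.
Start: joints at [-1.396, 0.181, 1.607, -0, 1.354, -0.206], TCP at [0.214, -0.534, 0.231] pointing down, gripper open.
Joint ranges: [-2.99, 2.99], [-0.89, 2.07], [0.3, 2.58], [-1.14, 4.28], [0, 2.63], [-3.12, 3.12]. Speed limits (rad/s): [2.57, 2.57, 3.01, 3.14, 3.14, 3.14].

### API

Orientations are given as a unit quaternion [w, x, y, z].
In Python, from bench import ctrl gives the robot as it stands.
- The arm moves only by the tool apply_moves, never from a script. Its argument "moves" is a list of rows, each an object with "jaw": the opening, from 0 (shut) to 1 (fully open); "offset": the shift along the tool's x, y, z in mm, a list of three; "rot": the turn, a rotation vector about the tool's x, y, z in degrees, a list of three. In form: [{"jaw": jaw, "offset": [dx, dy, dz], "rot": [ax, ay, az]}, ...]. A call has exactly 5 rows; each row shifts and turns the commanded pose from where the row before left it, along the tool's axes as they then stand; what a row does not reach is not made up. A row lasts 1/8 s, in which the tool goes at most 62.5 mm and 10.7 degrees, less where a joint would pass 70% of its speed; a pose out of reach is approached as far as the arm can. A call is refused whole if a number of a shift passes 62.5 or a number of a turn 10.7, either way. A call with a gripper value outside its range is refused whole. The fingers move at their own pace and stop on an object; the grip force is fixed at half the most. Time passes only in rows, so rows that do not move let the fingers close, or fill a call up. It gives the time, the measured TCP pose, the force, the opening and the grip force at its end, in the units of the state.
- ctrl.get_obs(): the state, without advancing time (a new reading comes with each control period).
- ctrl.camera(name): name is "scene" or "top" or "wrist"; returns (picture, depth): 420x560x3 uint8, red, green, blue; 420x560 float32, m along the optical axis (not along the pixel's ray), 0 where there is no reading.
- ctrl.camera_params(name): a dict with "K" (3x3 intrinsics, pixels), "cam_to_world" (4x4, takes a point from camera to world coordinates); the wrist camera has in their place "mount" (4x4, takes a point from camera to tool coordinates, whose origin is the TCP and whose axes are the flange's). Camera axes: x right, y down, z forward; pixel columns grow to the right and rows downward; lengths in m; the calibration is good to about 2 mm. A picture is of the moment at which its call begins: read the wrist's pose just before it. camera_params takes no time and is no camera call.
- ctrl.hand_in(): hands the job in; it is judged then, once.
Trained networks look in the newest picture that a camera, given by its name, has taken for a name from the list of things; names that differ only in an ending like _2 or _b are one class to them, and where a whole thing is asked for, a point or a joint stands for the part that bears it (a point fixed in the world has none). Each returns a list of dicts, best first, with "score" (0 to 1); they miss things now and then, are a little off and sometimes report something else, mostly with a low value. They report only what shows in the picture. A call takes as long as a camera call. They do not tell look-alikes from the thing itself.
- ctrl.outline_of(camera, target): "region" (420x560 bool, what is visible of it) and "position" ([column, row] in pixels, amid what is visible of it).
The state is a dict: "time_s": time; "q": joint angles; "dq": joint speeds; "joint_efforts": joint torques, N m; "eef_pos": TCP position; "eef_rot": TCP orientation; "wrist_force": force on the tool from outside, world axes, zero at the start; "torque": the same for the moment, N m; "opening": opening from 0.0 (shut) to 1.0 (fully open); "grasp_force": force on a finger pad.
Only numpy, scipy, OpenCV 4.12 (cv2) and the standard library are available. Lean on these libraries where they do the work, as an engineer would, in place of code of your own. Each camera call takes 0.05 s, during which the arm holds its last target. There are 200 camera calls.

### The job

Stand the three banded sample cups from the bench upright in the wooden tray's channel, in a row with the green-banded one that is already there. Then pull the wedge out of its holder and drive it thin end down, flat face to the cups, into the last gap before the tray's sloping end block until it stops and the row is locked tight. Only then put each coloured cover cup there is mouth down, rim squarely on rim, on the sample cup with the band of its colour (a cup whose cover is missing stays open), and leave the analyser, core piece and spray bottle alone.

Things in the scene. Friction and masses are not known exactly. Their poses are not given: they have to be found in the camera images.
- tray: fixed pale smooth wooden tray: one open channel along its own y. Origin: under its middle at bench level, z up. Channel floor 10 mm above the bench, channel 68 mm wide (x = -34..34 mm); side walls 8 mm thick, tops 24 mm above the bench. Four cups tight against the stop at the -y end are centred at x = 0, y = -97, -35, 27, 89 mm; the wedge gap lies beyond, before the end block at +y
- tray_stop (a point): foot of the inner face of the tray's upright stop (tray x = 0, y = -128 mm), on the channel floor; the stop is 15 mm thick and 50 mm above the bench
- tray_slope (a point): foot of the end block's sloping face, on the channel floor (tray x = 0, y = 129.8 mm). The face leans away (+y) by 0.16 mm per mm of height; the block's top is 60 mm above the channel floor and reaches to y = 153 mm. With four cups tight against the stop the gap for the wedge is 9.8 mm wide at the floor, 19.4 mm at the top
- holder: fixed grey steel block, 78 mm (own x) by 46 mm (own y), 53 mm high, with an upright slot 45 mm deep, 54 mm along x by 22.5 mm along y, in which the wedge stands loosely, axes as the holder's. Origin: at bench level under the middle of the wedge's flat face
- wedge_foot (a point): middle of the wedge's lower end, axes as wedge_head. The flat face is 6 mm to its -y side; the wedge is 12 mm thick at the foot and 0.16 mm more per mm of height (21.6 mm at 60 mm), the slope being on the +y side. Driven tight, the foot stops 10 to 14 mm above the channel floor; pressing with 10 to 20 N does it, and friction then holds it
- wedge_head (a point): middle of the yellow head of the loose wooden wedge (50 g, 90 mm tall, standing thin end down in the holder). Own z up along it, x = width (50 mm all the way up), y = thickness. Head: 60 to 90 mm above the foot, 50 mm (x) by 17 mm (y); this point is 75 mm above and 6.5 mm to +y of wedge_foot. Grip it across x. In the tray its axes lie along the tray's
- cup_red_mid (a point): white sample cup with red band and rim, mouth up, filled with a grey stone plug to 12 mm below the rim; 62 mm diameter, 55 mm tall, rim 7 mm wide, 220 g. Point: its centre, half-way up (27.5 mm), z up. Starts on the bench. In the tray the channel walls hide its lowest 14 mm: grip the upper part
- cup_blue_mid (a point): white sample cup with blue band and rim, mouth up, filled with a grey stone plug to 12 mm below the rim; 62 mm diameter, 55 mm tall, rim 7 mm wide, 220 g. Point: its centre, half-way up (27.5 mm), z up. Starts on the bench. In the tray the channel walls hide its lowest 14 mm: grip the upper part
- cup_yellow_mid (a point): white sample cup with yellow band and rim, mouth up, filled with a grey stone plug to 12 mm below the rim; 62 mm diameter, 55 mm tall, rim 7 mm wide, 220 g. Point: its centre, half-way up (27.5 mm), z up. Starts on the bench. In the tray the channel walls hide its lowest 14 mm: grip the upper part
- cup_green_mid (a point): white sample cup with green band and rim, mouth up, filled with a grey stone plug to 12 mm below the rim; 62 mm diameter, 55 mm tall, rim 7 mm wide, 220 g. Point: its centre, half-way up (27.5 mm), z up. Starts in the tray next to the stop. In the tray the channel walls hide its lowest 14 mm: grip the upper part
- cover_red_mid (a point): red open cup, the cover for the red-banded sample cup; stands mouth down on the bench; 59 mm diameter, 40 mm tall, rim 7 mm wide, 60 g. Point: its centre, half-way up (20 mm), z up towards its closed end. May be absent. In place, this point is 47.5 mm above the centre of the sample cup
- cover_blue_mid (a point): blue open cup, the cover for the blue-banded sample cup; stands mouth down on the bench; 59 mm diameter, 40 mm tall, rim 7 mm wide, 60 g. Point: its centre, half-way up (20 mm), z up towards its closed end. May be absent. In place, this point is 47.5 mm above the centre of the sample cup
- cover_yellow_mid (a point): yellow open cup, the cover for the yellow-banded sample cup; stands mouth down on the bench; 59 mm diameter, 40 mm tall, rim 7 mm wide, 60 g. Point: its centre, half-way up (20 mm), z up towards its closed end. May be absent. In place, this point is 47.5 mm above the centre of the sample cup
- cover_green_mid (a point): green open cup, the cover for the green-banded sample cup; stands mouth down on the bench; 59 mm diameter, 40 mm tall, rim 7 mm wide, 60 g. Point: its centre, half-way up (20 mm), z up towards its closed end. May be absent. In place, this point is 47.5 mm above the centre of the sample cup
- analyser: orange and black hand-held analyser lying on the bench, about 75 by 180 mm, 48 mm high; origin underneath; not to be disturbed
- core_piece: grey stone core piece standing on end, 48 mm diameter, 85 mm tall; origin underneath; not to be disturbed
- spray: white spray bottle with a blue cap, 60 mm diameter, 170 mm tall; origin underneath; not to be disturbed
Mind the look-alikes: they are no part of the job. What is shaped like the part that bears cover_blue_mid but orange or purple is not meant.

How it is judged:
By the outcome, as a careful person would: the job done as asked, in the order asked, and still so for the second after the job is handed in, with the robot touching nothing.
Of cover_red, cover_blue, cover_yellow, cover_green only 2 to 4 are there at a start; the rules pass over those that are not, and their reading is None.
At some moment in a run one of cup_red, cup_blue, cup_yellow may be knocked a few centimetres aside while the robot is not near it.
Once in a run the grip may slacken for a moment while it holds something.
It also fails if it takes over 200 s, if anything falls off the work surface, if the arm or the gripper's body presses on something with over 40 N, if the wrist force passes 120 N, or if a joint passes its speed limit or range.

## Working session

There is one attempt and no reset: what is moved stays moved. The work goes in short steps, Python scripts to look and compute and a tool call to move; the robot and the scene stay as the last step left them, time stands still between calls to the robot, and variables do not carry over. Pictures are saved under pics/ and viewed, at most 14 in all, crops included, and the job is handed in when it is done.

Besides the shell and the picture viewer there is one more tool, called after "Call:" by a JSON object that holds its "fn" and its "kwargs", one argument or row to a line. apply_moves: Moves the arm, as the interface text tells. Its arguments: {"type":"object","properties":{"moves":{"type":"array"}},"required":["moves"]}

```bash
ls; mkdir -p pics; python3 - <<'E'
from bench import ctrl
import cv2,numpy as np
o=ctrl.get_obs();print({k:np.round(v,3).tolist() for k,v in o.items()},ctrl.pinch_z)
for n in["scene","top"]:
    p,d=ctrl.camera(n);cv2.imwrite(f"pics/{n}0.png",p[...,::-1]);np.save(f"{n}_d.npy",d)
    c=ctrl.camera_params(n);print(n,np.round(c["K"],1).tolist(),np.round(c["cam_to_world"],3).tolist())
print(ctrl.camera_params("wrist"))
E
```

```text
pics
{'time_s': 0.0, 'q': [-1.396, 0.182, 1.608, -0.0, 1.354, -0.206], 'dq': [0.001, 0.0, 0.0, -0.001, 0.0, 0.0], 'joint_efforts': [0.0, -44.489, -35.133, -0.0, 0.009, -0.0], 'eef_pos': [0.214, -0.533, 0.23], 'eef_rot': [-0.001, 0.982, 0.189, 0.0], 'wrist_force': [0.375, 0.117, 0.101], 'torque': [0.019, 0.083, 0.007], 'grasp_force': 0.0, 'opening': 1.0} 0.0187
scene [[406.0, 0.0, 278.7], [0.0, 406.0, 205.7], [0.0, 0.0, 1.0]] [[0.837, 0.437, -0.329, 0.849], [0.547, -0.689, 0.476, -0.456], [-0.018, -0.578, -0.816, 0.942], [0.0, 0.0, 0.0, 1.0]]
top [[527.0, 0.0, 281.7], [0.0, 527.0, 215.3], [0.0, 0.0, 1.0]] [[0.013, -0.996, 0.085, 0.395], [-1.0, -0.014, -0.008, 0.043], [0.01, -0.085, -0.996, 1.692], [0.0, 0.0, 0.0, 1.0]]
{'K': array([[373.70233235,   0.        , 276.08876187],
       [  0.        , 373.70233235, 211.1576112 ],
       [  0.        ,   0.        ,   1.        ]]), 'mount': array([[ 4.04032019e-04, -9.54902402e-01, -2.96919583e-01,
         7.46096970e-02],
       [ 9.99999778e-01,  5.42904789e-04, -3.85252990e-04,
        -6.08496212e-04],
       [ 5.29078069e-04, -2.96919362e-01,  9.54902410e-01,
        -1.43066180e-01],
       [ 0.00000000e+00,  0.00000000e+00,  0.00000000e+00,
         1.00000000e+00]])}
```

View pics/top0.png

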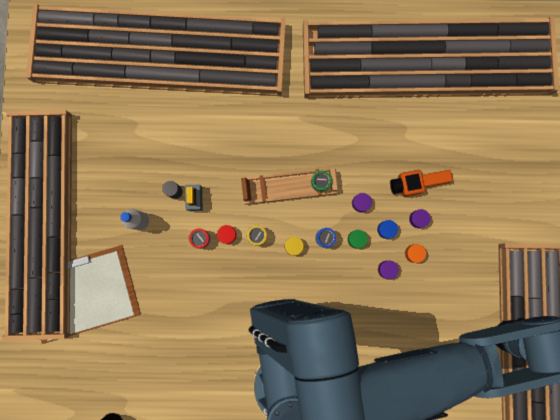

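View pics/scene0.png

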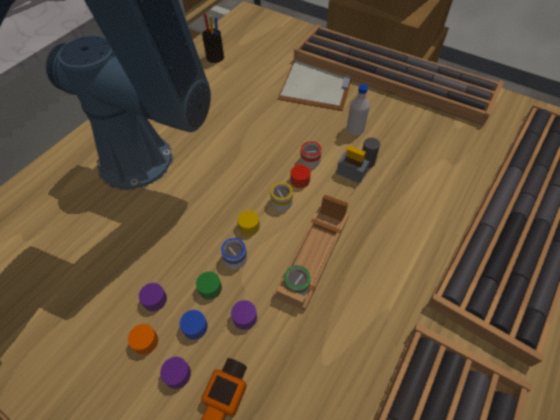

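Top view shows the tray (245–335, 187) with the green cup at its right end (stop), and the wedge with its holder at (193,197). The cups are red (199,238), yellow (257,236) and blue (326,237). All four covers are there: red (227,234), yellow (294,246), green (358,239) and blue (388,229). Purple and orange are decoys.

```bash
cat > h.py <<'E'
from bench import ctrl
import cv2,numpy as np
from scipy.spatial.transform import Rotation as R
def T_tool(o=None):
    o=o or ctrl.get_obs();w,x,y,z=o["eef_rot"];T=np.eye(4);T[:3,:3]=R.from_quat([x,y,z,w]).as_matrix();T[:3,3]=o["eef_pos"];return T
def look(name,save=None):
    """picture, world point per pixel (nan where no depth)"""
    T=T_tool();p,d=ctrl.camera(name);c=ctrl.camera_params(name);K=c["K"]
    M=T@c["mount"] if name=="wrist" else c["cam_to_world"]
    v,u=np.mgrid[:420,:560];X=np.stack([(u-K[0,2])/K[0,0]*d,(v-K[1,2])/K[1,1]*d,d],-1)
    W=X@M[:3,:3].T+M[:3,3];W[d==0]=np.nan
    if save:cv2.imwrite(f"pics/{save}.png",p[...,::-1])
    return p,W
H={"red":[(0,6),(174,180)],"orange":[(7,16)],"yellow":[(20,33)],"green":[(45,85)],"blue":[(100,122)],"purple":[(125,160)]}
def blobs(p,W,col,zlo,zhi,smin=120,n=30):
    """centres (min enclosing circle) of coloured surface between heights: (x,y,z,diam,npix) mm"""
    h=cv2.cvtColor(p,cv2.COLOR_RGB2HSV);m=np.zeros(h.shape[:2],bool)
    for a,b in H[col]:m|=(h[...,0]>=a)&(h[...,0]<=b)
    m&=(h[...,1]>=smin)&(h[...,2]>50)&(W[...,2]>zlo)&(W[...,2]<zhi)
    k,l=cv2.connectedComponents(m.astype(np.uint8));out=[]
    for i in range(1,k):
        q=W[l==i]
        if len(q)<n:continue
        (x,y),r=cv2.minEnclosingCircle((q[:,:2]*1000).astype(np.float32))
        out.append([round(float(t),1) for t in(x,y,np.median(q[:,2])*1000,2*r,len(q))])
    return sorted(out,key=lambda t:-t[-1])
E
python3 - <<'E'
from h import *
for n in["top","scene"]:
    p,W=look(n)
    for c in["red","yellow","green","blue","purple","orange"]:
        print(n,c,"cover",blobs(p,W,c,.03,.046,n=15)[:4],"cup",blobs(p,W,c,.049,.072,n=8)[:3],"hi",blobs(p,W,c,.085,.11,n=8)[:2])
    if n=="top":
        for t in["tray","holder"]:
            r=ctrl.outline_of(n,t)
            if r:
                m=r[0]["region"];q=W[m];q=q[np.isfinite(q[:,0])]
                print(t,r[0]["score"],cv2.minAreaRect((q[:,:2]*1000).astype(np.float32)), np.percentile(q[:,2],[5,50,95]))
E
```

```text
top red cover [[474.3, 202.8, 40.2, 58.1, 244.0]] cup [[460.6, 286.3, 56.3, 61.8, 121.0]] hi []
top yellow cover [[441.1, -9.7, 41.3, 58.3, 232.0]] cup [[471.5, 106.7, 55.8, 62.1, 123.0]] hi [[589.3, 312.2, 98.0, 50.4, 113.0]]
top green cover [[465.9, -210.8, 41.3, 59.8, 237.0]] cup [[645.5, -92.8, 67.1, 60.5, 87.0]] hi []
top blue cover [[497.0, -305.9, 41.2, 59.2, 237.0]] cup [[468.6, -109.1, 57.0, 61.1, 110.0]] hi []
top purple cover [[533.4, -408.5, 41.0, 58.7, 238.0], [371.2, -307.2, 40.7, 59.5, 237.0], [582.2, -224.2, 41.2, 59.0, 226.0]] cup [] hi []
top orange cover [[949.1, -374.6, 41.7, 641.6, 594.0], [641.4, 711.6, 41.4, 434.6, 515.0], [414.5, 765.7, 42.5, 521.6, 494.0], [947.5, 255.6, 41.2, 433.5, 443.0]] cup [[1090.9, -844.7, 53.3, 204.8, 257.0], [1048.0, -47.0, 52.2, 244.0, 255.0], [443.7, -753.2, 52.6, 173.2, 208.0]] hi []
tray 0.95 ((635.8991088867188, 5.4060821533203125), (97.1716079711914, 309.7964782714844), 6.839244365692139) [0.00356273 0.01481023 0.06514869]
holder 0.62 ((588.336669921875, 308.8616638183594), (75.9669189453125, 46.081356048583984), 2.223705053329
[... 302 characters left out ...]
.3, 107.1, 55.6, 63.8, 138.0]] hi [[586.3, 313.6, 96.5, 50.8, 132.0], [-126.6, 562.1, 102.7, 30.0, 9.0]]
scene green cover [[463.5, -211.5, 40.2, 57.5, 423.0]] cup [] hi []
scene blue cover [[495.9, -306.9, 40.2, 58.3, 497.0]] cup [[466.6, -108.8, 56.1, 59.4, 88.0]] hi []
scene purple cover [[532.0, -408.5, 40.3, 56.9, 589.0], [580.5, -225.1, 40.2, 56.5, 458.0], [369.5, -308.0, 40.2, 56.2, 427.0]] cup [] hi []
scene orange cover [[1097.1, -106.8, 43.5, 187.1, 1038.0], [501.0, 705.1, 40.2, 711.9, 989.0], [646.1, -393.9, 42.8, 110.1, 940.0], [1012.8, 445.3, 43.7, 787.0, 938.0]] cup [[1050.7, 38.2, 50.2, 243.8, 479.0], [990.6, -46.3, 50.3, 134.9, 257.0], [612.1, 148.3, 66.0, 69.0, 236.0]] hi []
```

Call:
{"fn": "apply_moves", "kwargs": {
  "moves": [
    {"jaw": 1, "offset": [0, 0, -27], "rot": [0, 0, -10.7]},
    {"jaw": 1, "offset": [0, 0, -27], "rot": [0, 0, -10.7]},
    {"jaw": 1, "offset": [0, 0, -27], "rot": [0, 0, -10.7]},
    {"jaw": 1, "offset": [0, 0, -27], "rot": [0, 0, -10.7]},
    {"jaw": 1, "offset": [0, 0, -27], "rot": [0, 0, -10.7]}
  ]
}}

```text
time_s: 0.92
eef_pos: [0.2137, -0.5337, 0.3671]
eef_rot: [-0.0, 0.79, 0.613, 0.0]
wrist_force: [0.2, -0.4, -0.3]
opening: 1.003
grasp_force: 0.0
```

Call:
{"fn": "apply_moves", "kwargs": {
  "moves": [
    {"jaw": 1, "offset": [0, 0, -27], "rot": [0, 0, -10.7]},
    {"jaw": 1, "offset": [0, 0, -27], "rot": [0, 0, -10.7]},
    {"jaw": 1, "offset": [49, 32, 0], "rot": [0, 0, 0]},
    {"jaw": 1, "offset": [49, 32, 0], "rot": [0, 0, 0]},
    {"jaw": 1, "offset": [49, 32, 0], "rot": [0, 0, 0]}
  ]
}}

```text
time_s: 1.55
eef_pos: [0.2923, -0.375, 0.4202]
eef_rot: [0.0, 0.665, 0.747, 0.0]
wrist_force: [0.2, 0.4, 0.8]
opening: 1.001
grasp_force: 0.0
```

Call:
{"fn": "apply_moves", "kwargs": {
  "moves": [
    {"jaw": 1, "offset": [49, 32, 0], "rot": [0, 0, 0]},
    {"jaw": 1, "offset": [49, 32, 0], "rot": [0, 0, 0]},
    {"jaw": 1, "offset": [49, 32, 0], "rot": [0, 0, 0]},
    {"jaw": 1, "offset": [49, 32, 0], "rot": [0, 0, 0]},
    {"jaw": 1, "offset": [49, 32, 0], "rot": [0, 0, 0]}
  ]
}}

```text
time_s: 2.17
eef_pos: [0.4226, -0.1127, 0.4205]
eef_rot: [0.0, 0.665, 0.747, 0.0]
wrist_force: [0.1, -0.2, 0.4]
opening: 1.001
grasp_force: 0.0
```

Call:
{"fn": "apply_moves", "kwargs": {
  "moves": [
    {"jaw": 1, "offset": [49, 32, 0], "rot": [0, 0, 0]},
    {"jaw": 1, "offset": [49, 32, 0], "rot": [0, 0, 0]},
    {"jaw": 1, "offset": [49, 32, 0], "rot": [0, 0, 0]},
    {"jaw": 1, "offset": [49, 32, 0], "rot": [0, 0, 0]},
    {"jaw": 1, "offset": [49, 30, 0], "rot": [0, 0, 0]}
  ]
}}

```text
time_s: 2.8
eef_pos: [0.5509, 0.1492, 0.4203]
eef_rot: [0.0, 0.664, 0.747, 0.0]
wrist_force: [1.7, -0.3, -0.3]
opening: 0.997
grasp_force: 0.0
```

```bash
python3 - <<'E'
from h import *
T=T_tool();print(np.round(T,4).tolist(),ctrl.get_obs()["time_s"])
p,W=look("wrist","w1")
for c in["red","yellow","green","blue"]:
    print(c,"cover",blobs(p,W,c,.034,.046,n=80)[:2],"cup",blobs(p,W,c,.049,.072,n=80)[:2],"hi",blobs(p,W,c,.085,.11,n=50)[:2])
np.savez("w1.npz",p=p,W=W)
# tray: points in tray-ish area, wall tops z 18..30
m=(abs(W[...,0]-.635)<.08)&(abs(W[...,1])<.17)
for lo,hi in[(.019,.03),(.006,.014),(.044,.056),(.064,.076)]:
    q=W[m&(W[...,2]>lo)&(W[...,2]<hi)];print(lo,len(q),cv2.minAreaRect((q[:,:2]*1000).astype(np.float32)),np.median(q[:,2]))
m=(abs(W[...,0]-.588)<.06)&(abs(W[...,1]-.31)<.05)&(W[...,2]>.045)&(W[...,2]<.06)
q=W[m];print("holder",len(q),cv2.minAreaRect((q[:,:2]*1000).astype(np.float32)))
E
```

```text
[[-0.1172, 0.9931, 0.0003, 0.5509], [0.9931, 0.1172, -0.0002, 0.1492], [-0.0002, 0.0003, -1.0, 0.4203], [0.0, 0.0, 0.0, 1.0]] 2.8
red cover [[473.4, 206.3, 40.5, 57.6, 1470.0]] cup [[458.6, 289.1, 56.3, 61.4, 677.0]] hi []
yellow cover [[439.8, -6.1, 40.3, 58.3, 1091.0]] cup [[470.5, 109.5, 56.1, 61.1, 490.0]] hi [[587.2, 314.3, 98.6, 51.2, 778.0]]
green cover [] cup [] hi []
blue cover [[491.0, -293.8, 39.6, 49.3, 137.0]] cup [] hi []
0.019 2440 ((633.2274169921875, 9.467330932617188), (83.52046966552734, 297.2502136230469), 7.4639997482299805) 0.024625546470361914
0.006 5056 ((632.248046875, 10.149688720703125), (83.62042999267578, 295.4306945800781), 7.411577224731445) 0.010501028647379895
0.044 900 ((632.280517578125, 9.747207641601562), (67.63848114013672, 296.2875671386719), 7.455583572387695) 0.053241058051437806
0.064 1010 ((631.7987670898438, 18.261489868164062), (67.96241760253906, 279.629150390625), 7.509034633636475) 0.06817985699664872
holder 1461 ((587.8380126953125, 311.6792907714844), (78.05101776123047, 47.246009826660156), 2.4481117725372314)
```

View pics/w1.png

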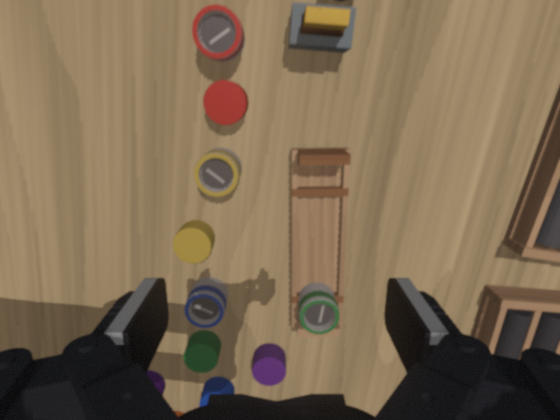

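```bash
python3 - <<'E'
from h import *
f=np.load("w1.npz");p,W=f["p"],f["W"]
c,s=np.cos(np.radians(2.4)),np.sin(np.radians(2.4))
dx,dy=W[...,0]-.5878,W[...,1]-.3117
X=(c*dx+s*dy)*1000;Y=(-s*dx+c*dy)*1000;Z=W[...,2]*1000
for a in(-15,0,15):
    m=(abs(X-a)<.9)&(abs(Y)<30)&(Z>5)
    for v,u in np.argwhere(m):print(a,(u,v),"Y%.1f Z%.1f"%(Y[v,u],Z[v,u]),p[v,u])
cv2.imwrite("pics/w1c.png",cv2.resize(p[0:70,270:380,::-1],None,fx=7,fy=7,interpolation=cv2.INTER_CUBIC))
E
```

```text
-15 (np.int64(312), np.int64(5)) Y22.8 Z53.7 [135 122 100]
-15 (np.int64(312), np.int64(6)) Y21.8 Z53.4 [157 134  91]
-15 (np.int64(312), np.int64(7)) Y20.3 Z55.0 [173 144  80]
-15 (np.int64(314), np.int64(8)) Y10.4 Z99.2 [178 147  74]
-15 (np.int64(315), np.int64(8)) Y10.6 Z98.7 [177 147  75]
-15 (np.int64(314), np.int64(9)) Y9.2 Z100.0 [182 149  74]
-15 (np.int64(315), np.int64(9)) Y9.6 Z98.6 [182 150  74]
-15 (np.int64(314), np.int64(10)) Y8.6 Z98.3 [183 150  73]
-15 (np.int64(315), np.int64(10)) Y8.7 Z98.1 [183 150  73]
-15 (np.int64(314), np.int64(11)) Y7.4 Z99.2 [184 151  74]
-15 (np.int64(314), np.int64(12)) Y6.4 Z99.2 [183 150  73]
-15 (np.int64(314), np.int64(13)) Y5.7 Z97.9 [181 148  71]
-15 (np.int64(314), np.int64(14)) Y4.4 Z99.0 [182 150  73]
-15 (np.int64(314), np.int64(15)) Y3.4 Z99.4 [180 146  70]
-15 (np.int64(313), np.int64(16)) Y2.6 Z97.8 [181 147  71]
-15 (np.int64(314), np.int64(16)) Y2.9 Z96.8 [180 147  72]
-15 (np.int64(313), np.int64(17)) Y1.4 Z98.7 [180 147  71]
-15 (np.int64(314), np.int64(17)) Y1.5 Z98.4 [180 147  72]
-15 (np.int64(313), np.int64(18)) Y0.5 
[... 10125 characters left out ...]
 Z54.2 [65 66 65]
15 (np.int64(332), np.int64(44)) Y-18.6 Z52.2 [66 67 66]
15 (np.int64(332), np.int64(45)) Y-19.9 Z53.6 [65 66 65]
15 (np.int64(332), np.int64(46)) Y-21.1 Z53.6 [61 61 61]
15 (np.int64(332), np.int64(47)) Y-22.1 Z52.9 [58 59 57]
15 (np.int64(331), np.int64(48)) Y-23.2 Z51.7 [50 48 46]
15 (np.int64(332), np.int64(48)) Y-23.3 Z52.9 [51 49 48]
15 (np.int64(330), np.int64(49)) Y-23.2 Z40.5 [50 47 46]
15 (np.int64(331), np.int64(49)) Y-23.3 Z42.7 [50 50 47]
15 (np.int64(329), np.int64(50)) Y-23.6 Z32.8 [57 53 48]
15 (np.int64(330), np.int64(50)) Y-23.3 Z31.6 [56 53 49]
15 (np.int64(328), np.int64(51)) Y-23.1 Z16.8 [73 64 53]
15 (np.int64(327), np.int64(52)) Y-23.2 Z5.9 [90 78 59]
```

View pics/w1c.png

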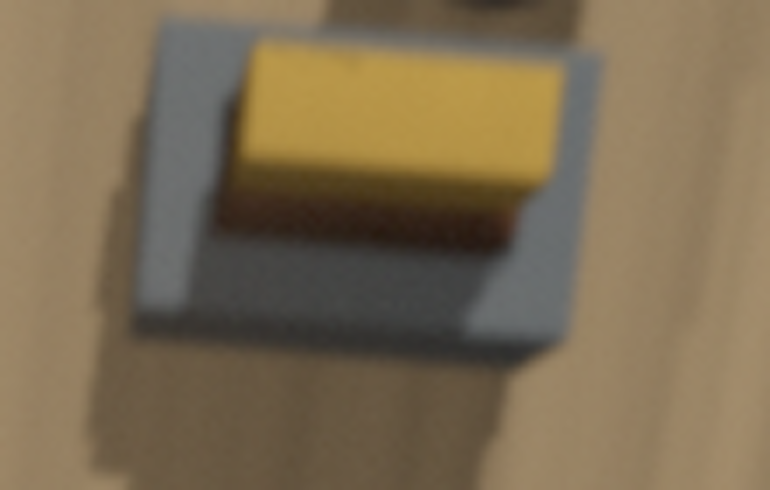

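```bash
cat >> h.py <<'E'
A=np.radians(7.45);TO=np.array([633.5,4.7])
Rt=np.array([[np.cos(A),np.sin(A)],[-np.sin(A),np.cos(A)]])
def tr(x,y):return np.round(Rt@(np.array([x,y])-TO),1)   # world mm -> tray x,y mm
def state():
    o=ctrl.get_obs();T=T_tool(o);yaw=np.degrees(np.arctan2(T[1,1],T[0,1]))
    print("t%.1f tcp tray xy %s z %.1f yaw %.2f F %s open %.2f grip %.0f"%(o["time_s"],tr(*T[:2,3]*1000),T[2,3]*1000,yaw,np.round(o["wrist_force"],1),o["opening"],o["grasp_force"]))
def trayfit(W,zt=(.019,.03)):
    m=(abs(W[...,0]-.635)<.08)&(abs(W[...,1])<.17)
    for lo,hi in[(.019,.03),(.044,.056),(.064,.076)]:
        q=W[m&(W[...,2]>lo)&(W[...,2]<hi)]
        if len(q)<50: continue
        t=(q[:,:2]*1000-TO)@Rt.T;r=cv2.minAreaRect((q[:,:2]*1000).astype(np.float32))
        print(lo,len(q),"ang %.2f"%r[2],"size",np.round(r[1],1),"x",np.round(np.percentile(t[:,0],[1,99]),1),"y",np.round(np.percentile(t[:,1],[.5,99.5]),1))
def items(p,W,cols=("red","yellow","green","blue")):
    for c in cols:
        for k,lo,hi in(("cover",.034,.046),("cup",.050,.060),("trayed",.060,.070),("high",.085,.115)):
            for b in blobs(p,W,c,lo,hi,n=150)[:1]:print(c,k,"tray xy",tr(*b[:2]),"z,d,n",b[2:])
E
```

Call:
{"fn": "apply_moves", "kwargs": {
  "moves": [
    {"jaw": 1, "offset": [-38, 21, 40], "rot": [0, 0, -0.7]},
    {"jaw": 1, "offset": [-38, 21, 40], "rot": [0, 0, 0]},
    {"jaw": 1, "offset": [-38, 21, 50], "rot": [0, 0, 0]},
    {"jaw": 1, "offset": [0, 0, 20], "rot": [0, 0, 0]},
    {"jaw": 1, "offset": [0, 0, 0], "rot": [0, 0, 0]}
  ]
}}

```text
time_s: 3.48
eef_pos: [0.6245, 0.0443, 0.2711]
eef_rot: [-0.002, 0.66, 0.751, -0.001]
wrist_force: [0.6, 0.1, 1.5]
opening: 1.001
grasp_force: 0.0
```

```bash
python3 - <<'E'
from h import *
state();p,W=look("wrist","w2");trayfit(W);items(p,W)
E
```

```text
t3.5 tcp tray xy [-3.8 40.4] z 271.1 yaw 7.40 F [0.6 0.1 1.5] open 1.00 grip 0
0.019 5218 ang 7.57 size [ 84.6 296.4] x [-42.4  41.3] y [-139.6  150.3]
0.044 1962 ang 7.47 size [ 68.  280.7] x [-33.4  32.2] y [-142.4  136.9]
0.064 2453 ang 7.23 size [ 67.9 279.4] x [-33.5  32.3] y [-125.3  152.8]
red cover tray xy [-132.2  198.5] z,d,n [40.2, 39.5, 358.0]
yellow cover tray xy [-193.7   12.8] z,d,n [40.3, 59.0, 2482.0]
yellow cup tray xy [-149.3  124.3] z,d,n [56.2, 61.2, 1166.0]
blue cover tray xy [-171.9  -68.5] z,d,n [39.5, 44.3, 206.0]
blue cup tray xy [-180.6  -89.2] z,d,n [56.0, 60.5, 385.0]
```

Call:
{"fn": "apply_moves", "kwargs": {
  "moves": [
    {"jaw": 1, "offset": [-32.4, -44.2, 20], "rot": [0, 0, 0]},
    {"jaw": 1, "offset": [-32.4, -44.2, 40], "rot": [0, 0, 0]},
    {"jaw": 1, "offset": [-32.4, -44.2, 40], "rot": [0, 0, 0]},
    {"jaw": 1, "offset": [-32.4, -44.2, 41], "rot": [0, 0, 0]},
    {"jaw": 1, "offset": [0, 0, 0], "rot": [0, 0, 0]}
  ]
}}

```text
time_s: 4.15
eef_pos: [0.474, -0.0983, 0.1412]
eef_rot: [-0.001, 0.661, 0.751, -0.001]
wrist_force: [0.8, 0.6, 0.2]
opening: 0.998
grasp_force: 0.0
```

```bash
python3 - <<'E'
from h import *
state();p,W=look("wrist","w3");items(p,W)
E
```

```text
t4.2 tcp tray xy [-171.5  -81.5] z 141.2 yaw 7.30 F [0.8 0.6 0.2] open 1.00 grip 0
yellow cover tray xy [-194.6   12.6] z,d,n [40.5, 58.7, 7578.0]
green cover tray xy [-204.2 -203.4] z,d,n [40.3, 32.3, 440.0]
green cup tray xy [-12.6 -90.1] z,d,n [53.1, 57.2, 462.0]
green trayed tray xy [ -2.7 -96.2] z,d,n [66.3, 59.8, 1053.0]
blue cup tray xy [-180.3  -89.4] z,d,n [56.2, 59.5, 1777.0]
```

View pics/w3.png

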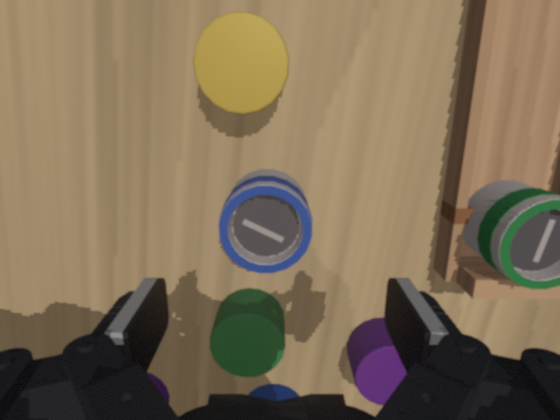

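```bash
python3 - <<'E'
from h import *
state()
E
```

```text
t4.2 tcp tray xy [-168.9  -81.8] z 143.2 yaw 7.34 F [ 0.9 -0.2 -0.3] open 1.00 grip 0
```

Call:
{"fn": "apply_moves", "kwargs": {
  "moves": [
    {"jaw": 1, "offset": [-7.6, -11.4, 20], "rot": [0, 0, 0]},
    {"jaw": 1, "offset": [0, 0, 40], "rot": [0, 0, 0]},
    {"jaw": 1, "offset": [0, 0, 40], "rot": [0, 0, 0]},
    {"jaw": 1, "offset": [0, 0, 22], "rot": [0, 0, 0]},
    {"jaw": 1, "offset": [0, 0, 0], "rot": [0, 0, 0]}
  ]
}}

```text
time_s: 4.82
eef_pos: [0.468, -0.1064, 0.0207]
eef_rot: [0.0, 0.659, 0.752, 0.0]
wrist_force: [0.4, 0.8, 0.1]
opening: 0.998
grasp_force: 0.0
```

Call:
{"fn": "apply_moves", "kwargs": {
  "moves": [
    {"jaw": 0, "offset": [0, 0, 0], "rot": [0, 0, 0]},
    {"jaw": 0, "offset": [0, 0, 0], "rot": [0, 0, 0]},
    {"jaw": 0, "offset": [0, 0, 0], "rot": [0, 0, 0]},
    {"jaw": 0, "offset": [0, 0, 0], "rot": [0, 0, 0]},
    {"jaw": 0, "offset": [0, 0, 0], "rot": [0, 0, 0]}
  ]
}}

```text
time_s: 5.45
eef_pos: [0.4688, -0.1077, 0.0226]
eef_rot: [0.002, 0.66, 0.751, 0.001]
wrist_force: [0.7, 1.7, 7.4]
opening: 0.714
grasp_force: 64.3
```

```bash
python3 - <<'E'
from h import *
state()
E
```

```text
t5.5 tcp tray xy [-177.9  -90.1] z 22.6 yaw 7.43 F [0.7 1.7 7.4] open 0.71 grip 64
```

Call:
{"fn": "apply_moves", "kwargs": {
  "moves": [
    {"jaw": 0, "offset": [0, 0, -30], "rot": [0, 0, 0]},
    {"jaw": 0, "offset": [0, 0, -30], "rot": [0, 0, 0]},
    {"jaw": 0, "offset": [0, 0, -30], "rot": [0, 0, 0]},
    {"jaw": 0, "offset": [10, 30, 0], "rot": [0, 0, 0]},
    {"jaw": 0, "offset": [10, 30, 0], "rot": [0, 0, 0]}
  ]
}}

```text
time_s: 6.08
eef_pos: [0.5252, -0.0796, 0.1124]
eef_rot: [0.002, 0.66, 0.751, 0.001]
wrist_force: [-0.4, -1.0, -2.1]
opening: 0.71
grasp_force: 66.3
```

Call:
{"fn": "apply_moves", "kwargs": {
  "moves": [
    {"jaw": 0, "offset": [10, 30, 0], "rot": [0, 0, 0]},
    {"jaw": 0, "offset": [10, 30, 0], "rot": [0, 0, 0]},
    {"jaw": 0, "offset": [10, 30, 0], "rot": [0, 0, 0]},
    {"jaw": 0, "offset": [7, 27, 0], "rot": [0, 0, 0]},
    {"jaw": 0, "offset": [0, 0, 0], "rot": [0, 0, 0]}
  ]
}}

```text
time_s: 6.7
eef_pos: [0.6365, -0.0269, 0.1114]
eef_rot: [0.001, 0.659, 0.752, 0.001]
wrist_force: [-0.0, -0.6, -2.6]
opening: 0.71
grasp_force: 66.3
```

```bash
python3 - <<'E'
from h import *
state();p,W=look("wrist","w4");items(p,W);state()
E
```

```text
t6.7 tcp tray xy [ -1.1 -31.7] z 111.4 yaw 7.51 F [-0.  -0.6 -2.6] open 0.71 grip 66
t6.8 tcp tray xy [ -2.4 -32. ] z 110.9 yaw 7.48 F [ 0.1 -0.3 -1.4] open 0.71 grip 66
```

Call:
{"fn": "apply_moves", "kwargs": {
  "moves": [
    {"jaw": 0, "offset": [0, 2, 20], "rot": [0, 0, 0]},
    {"jaw": 0, "offset": [0, 0, 20], "rot": [0, 0, 0]},
    {"jaw": 0, "offset": [0, 0, 20], "rot": [0, 0, 0]},
    {"jaw": 0, "offset": [0, 0, 15], "rot": [0, 0, 0]},
    {"jaw": 0, "offset": [0, 0, 0], "rot": [0, 0, 0]}
  ]
}}

```text
time_s: 7.38
eef_pos: [0.6359, -0.0275, 0.0334]
eef_rot: [-0.001, 0.66, 0.751, -0.0]
wrist_force: [-0.4, -0.5, -1.3]
opening: 0.71
grasp_force: 66.8
```

Call:
{"fn": "apply_moves", "kwargs": {
  "moves": [
    {"jaw": 0, "offset": [0, 0, 2], "rot": [0, 0, 0]},
    {"jaw": 0, "offset": [0, 0, 1], "rot": [0, 0, 0]},
    {"jaw": 0, "offset": [0, 0, 1], "rot": [0, 0, 0]},
    {"jaw": 0, "offset": [0, 0, 0], "rot": [0, 0, 0]},
    {"jaw": 0, "offset": [0, 0, 0], "rot": [0, 0, 0]}
  ]
}}

```text
time_s: 8.0
eef_pos: [0.637, -0.0277, 0.032]
eef_rot: [0.0, 0.66, 0.751, 0.0]
wrist_force: [-2.3, -1.4, 5.7]
opening: 0.712
grasp_force: 67.6
```

```bash
python3 - <<'E'
from h import *
state()
E
```

```text
t8.0 tcp tray xy [ -0.7 -32.5] z 32.0 yaw 7.42 F [-2.3 -1.4  5.7] open 0.71 grip 68
```

Call:
{"fn": "apply_moves", "kwargs": {
  "moves": [
    {"jaw": 0, "offset": [-1.5, 0, -1], "rot": [0, 0, 0]},
    {"jaw": 0, "offset": [-1.5, 0, 0], "rot": [0, 0, 0]},
    {"jaw": 0, "offset": [-1.5, 0, 0], "rot": [0, 0, 0]},
    {"jaw": 0, "offset": [0, 0, 0], "rot": [0, 0, 0]},
    {"jaw": 0, "offset": [0, 0, 0], "rot": [0, 0, 0]}
  ]
}}

```text
time_s: 8.62
eef_pos: [0.6372, -0.0307, 0.032]
eef_rot: [-0.001, 0.66, 0.751, 0.001]
wrist_force: [-1.0, 5.1, 2.2]
opening: 0.708
grasp_force: 67.3
```

```bash
python3 - <<'E'
from h import *
state()
E
```

```text
t8.6 tcp tray xy [ -1.  -35.6] z 32.0 yaw 7.42 F [-1.   5.1  2.2] open 0.71 grip 67
```

Call:
{"fn": "apply_moves", "kwargs": {
  "moves": [
    {"jaw": 0, "offset": [-1.5, 0, 0], "rot": [0, 0, 0]},
    {"jaw": 0, "offset": [0, 0, 0], "rot": [0, 0, 0]},
    {"jaw": 1, "offset": [0, 0, 0], "rot": [0, 0, 0]},
    {"jaw": 1, "offset": [0, 0, 0], "rot": [0, 0, 0]},
    {"jaw": 1, "offset": [0, 0, 0], "rot": [0, 0, 0]}
  ]
}}

```text
time_s: 9.25
eef_pos: [0.6375, -0.0339, 0.032]
eef_rot: [0.0, 0.66, 0.751, -0.0]
wrist_force: [-0.7, 0.7, 0.1]
opening: 1.003
grasp_force: 0.0
```

Call:
{"fn": "apply_moves", "kwargs": {
  "moves": [
    {"jaw": 1, "offset": [0, 0, -35], "rot": [0, 0, 0]},
    {"jaw": 1, "offset": [0, 0, -35], "rot": [0, 0, 0]},
    {"jaw": 1, "offset": [0, 0, -40], "rot": [0, 0, 0]},
    {"jaw": 1, "offset": [20, -20, 0], "rot": [0, 0, 0]},
    {"jaw": 1, "offset": [30, -25, 0], "rot": [0, 0, 0]}
  ]
}}

```text
time_s: 9.88
eef_pos: [0.5866, 0.0096, 0.1429]
eef_rot: [0.001, 0.661, 0.751, 0.0]
wrist_force: [-0.5, 1.0, -0.5]
opening: 1.004
grasp_force: 0.0
```

Call:
{"fn": "apply_moves", "kwargs": {
  "moves": [
    {"jaw": 1, "offset": [30, -25, 0], "rot": [0, 0, 0]},
    {"jaw": 1, "offset": [30, -25, 0], "rot": [0, 0, 0]},
    {"jaw": 1, "offset": [30, -25, 0], "rot": [0, 0, 0]},
    {"jaw": 1, "offset": [20, -25, 0], "rot": [0, 0, 0]},
    {"jaw": 1, "offset": [0, 0, 0], "rot": [0, 0, 0]}
  ]
}}

```text
time_s: 10.5
eef_pos: [0.4713, 0.1074, 0.1418]
eef_rot: [-0.0, 0.659, 0.752, -0.0]
wrist_force: [0.6, 0.1, 0.4]
opening: 0.997
grasp_force: 0.0
```

```bash
python3 - <<'E'
from h import *
p,W=look("wrist","w5");items(p,W);p,W=look("wrist");items(p,W,["yellow"]);state()
E
```

```text
red cover tray xy [-133.8  220.2] z,d,n [40.5, 58.4, 7532.0]
yellow cover tray xy [-194.5   13.2] z,d,n [40.3, 59.3, 4014.0]
yellow cup tray xy [-149.2  124.7] z,d,n [56.1, 61.1, 2194.0]
yellow cover tray xy [-194.4   13.4] z,d,n [40.3, 59.2, 4018.0]
yellow cup tray xy [-148.9  124.3] z,d,n [56.2, 61.3, 2192.0]
t10.6 tcp tray xy [-145.4  121.4] z 142.4 yaw 7.43 F [ 0.8 -0.   0.4] open 1.00 grip 0
```

View pics/w5.png

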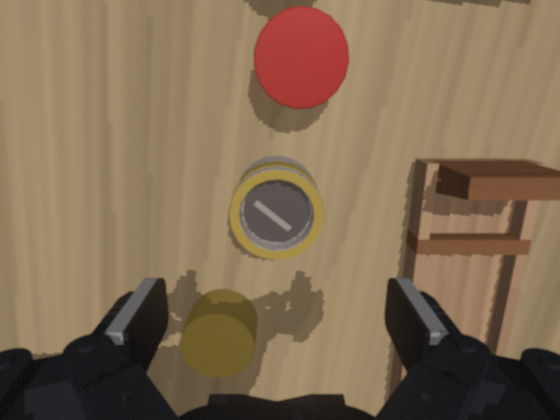

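Yellow cup at pixel (277,213), clear of neighbours. Descending and gripping.

Call:
{"fn": "apply_moves", "kwargs": {
  "moves": [
    {"jaw": 1, "offset": [3.1, -3.6, 20], "rot": [0, 0, 0]},
    {"jaw": 1, "offset": [0, 0, 40], "rot": [0, 0, 0]},
    {"jaw": 1, "offset": [0, 0, 40], "rot": [0, 0, 0]},
    {"jaw": 1, "offset": [0, 0, 21], "rot": [0, 0, 0]},
    {"jaw": 1, "offset": [0, 0, 0], "rot": [0, 0, 0]}
  ]
}}

```text
time_s: 11.22
eef_pos: [0.4684, 0.1083, 0.0194]
eef_rot: [-0.001, 0.66, 0.751, -0.001]
wrist_force: [0.1, 0.6, 0.2]
opening: 1.0
grasp_force: 0.0
```

Call:
{"fn": "apply_moves", "kwargs": {
  "moves": [
    {"jaw": 0, "offset": [0, 0, 0], "rot": [0, 0, 0]},
    {"jaw": 0, "offset": [0, 0, 0], "rot": [0, 0, 0]},
    {"jaw": 0, "offset": [0, 0, 0], "rot": [0, 0, 0]},
    {"jaw": 0, "offset": [0, 0, 0], "rot": [0, 0, 0]},
    {"jaw": 0, "offset": [0, 0, 0], "rot": [0, 0, 0]}
  ]
}}

```text
time_s: 11.85
eef_pos: [0.4707, 0.1088, 0.0227]
eef_rot: [0.001, 0.66, 0.751, 0.001]
wrist_force: [-0.1, -1.9, 6.7]
opening: 0.716
grasp_force: 65.0
```

Call:
{"fn": "apply_moves", "kwargs": {
  "moves": [
    {"jaw": 0, "offset": [0, 0, -30], "rot": [0, 0, 0]},
    {"jaw": 0, "offset": [0, 0, -30], "rot": [0, 0, 0]},
    {"jaw": 0, "offset": [0, 0, -30], "rot": [0, 0, 0]},
    {"jaw": 0, "offset": [-15, 25, 0], "rot": [0, 0, 0]},
    {"jaw": 0, "offset": [-15, 25, 0], "rot": [0, 0, 0]}
  ]
}}

```text
time_s: 12.48
eef_pos: [0.5235, 0.0858, 0.1123]
eef_rot: [0.001, 0.66, 0.752, 0.001]
wrist_force: [0.7, -0.1, -3.0]
opening: 0.717
grasp_force: 66.3
```

Call:
{"fn": "apply_moves", "kwargs": {
  "moves": [
    {"jaw": 0, "offset": [-15, 25, 0], "rot": [0, 0, 0]},
    {"jaw": 0, "offset": [-15, 25, 0], "rot": [0, 0, 0]},
    {"jaw": 0, "offset": [-15, 25, 0], "rot": [0, 0, 0]},
    {"jaw": 0, "offset": [-19, 23, 0], "rot": [0, 0, 0]},
    {"jaw": 0, "offset": [0, 0, 0], "rot": [0, 0, 0]}
  ]
}}

```text
time_s: 13.1
eef_pos: [0.6294, 0.0337, 0.1114]
eef_rot: [0.001, 0.66, 0.751, 0.0]
wrist_force: [-0.4, -0.1, -2.8]
opening: 0.718
grasp_force: 66.3
```

```bash
python3 - <<'E'
from h import *
ctrl.camera("wrist");state()
E
```

```text
t13.2 tcp tray xy [-1.5 30.3] z 111.1 yaw 7.37 F [-0.9 -0.2 -1.9] open 0.71 grip 66
```

Call:
{"fn": "apply_moves", "kwargs": {
  "moves": [
    {"jaw": 0, "offset": [0, 1, 20], "rot": [0, 0, 0]},
    {"jaw": 0, "offset": [0, 0, 20], "rot": [0, 0, 0]},
    {"jaw": 0, "offset": [0, 0, 20], "rot": [0, 0, 0]},
    {"jaw": 0, "offset": [0, 0, 15], "rot": [0, 0, 0]},
    {"jaw": 0, "offset": [0, 0, 3], "rot": [0, 0, 0]}
  ]
}}

```text
time_s: 13.78
eef_pos: [0.628, 0.0353, 0.0324]
eef_rot: [-0.001, 0.66, 0.751, -0.001]
wrist_force: [-6.6, 0.1, 15.4]
opening: 0.71
grasp_force: 69.0
```

Call:
{"fn": "apply_moves", "kwargs": {
  "moves": [
    {"jaw": 0, "offset": [-1.5, 0, 0], "rot": [0, 0, 0]},
    {"jaw": 0, "offset": [-1.5, 0, 0], "rot": [0, 0, 0]},
    {"jaw": 0, "offset": [-1.5, 0, 0], "rot": [0, 0, 0]},
    {"jaw": 0, "offset": [0, 0, 0], "rot": [0, 0, 0]},
    {"jaw": 0, "offset": [0, 0, 0], "rot": [0, 0, 0]}
  ]
}}

```text
time_s: 14.4
eef_pos: [0.6293, 0.0311, 0.0328]
eef_rot: [-0.0, 0.66, 0.751, 0.0]
wrist_force: [0.8, 5.0, -2.9]
opening: 0.711
grasp_force: 67.5
```

```bash
python3 - <<'E'
from h import *
state()
E
```

```text
t14.4 tcp tray xy [-0.8 26.7] z 32.8 yaw 7.43 F [ 0.8  5.  -2.9] open 0.71 grip 67
```

Call:
{"fn": "apply_moves", "kwargs": {
  "moves": [
    {"jaw": 0, "offset": [-1.5, 0, 0], "rot": [0, 0, 0]},
    {"jaw": 0, "offset": [0, 0, 0], "rot": [0, 0, 0]},
    {"jaw": 1, "offset": [0, 0, 0], "rot": [0, 0, 0]},
    {"jaw": 1, "offset": [0, 0, 0], "rot": [0, 0, 0]},
    {"jaw": 1, "offset": [0, 0, 0], "rot": [0, 0, 0]}
  ]
}}

```text
time_s: 15.02
eef_pos: [0.63, 0.0286, 0.0333]
eef_rot: [0.0, 0.66, 0.751, 0.0]
wrist_force: [-0.7, -0.1, 0.5]
opening: 0.997
grasp_force: 0.0
```

Call:
{"fn": "apply_moves", "kwargs": {
  "moves": [
    {"jaw": 1, "offset": [0, 0, -35], "rot": [0, 0, 0]},
    {"jaw": 1, "offset": [0, 0, -35], "rot": [0, 0, 0]},
    {"jaw": 1, "offset": [0, 0, -40], "rot": [0, 0, 0]},
    {"jaw": 1, "offset": [34, -17, 0], "rot": [0, 0, 0]},
    {"jaw": 1, "offset": [34, -17, 0], "rot": [0, 0, 0]}
  ]
}}

```text
time_s: 15.65
eef_pos: [0.5873, 0.0922, 0.144]
eef_rot: [0.001, 0.66, 0.751, 0.001]
wrist_force: [0.0, 0.2, -0.5]
opening: 0.999
grasp_force: 0.0
```

Call:
{"fn": "apply_moves", "kwargs": {
  "moves": [
    {"jaw": 1, "offset": [34, -17, 0], "rot": [0, 0, 0]},
    {"jaw": 1, "offset": [34, -17, 0], "rot": [0, 0, 0]},
    {"jaw": 1, "offset": [34, -17, 0], "rot": [0, 0, 0]},
    {"jaw": 1, "offset": [34, -17, 0], "rot": [0, 0, 0]},
    {"jaw": 1, "offset": [34, -17, 0], "rot": [0, 0, 0]}
  ]
}}

```text
time_s: 16.27
eef_pos: [0.4805, 0.2505, 0.1433]
eef_rot: [0.0, 0.66, 0.751, 0.0]
wrist_force: [0.3, 0.2, 0.0]
opening: 0.996
grasp_force: 0.0
```

Call:
{"fn": "apply_moves", "kwargs": {
  "moves": [
    {"jaw": 1, "offset": [34, -17, 0], "rot": [0, 0, 0]},
    {"jaw": 1, "offset": [0, 0, 0], "rot": [0, 0, 0]},
    {"jaw": 1, "offset": [0, 0, 0], "rot": [0, 0, 0]},
    {"jaw": 1, "offset": [0, 0, 0], "rot": [0, 0, 0]},
    {"jaw": 1, "offset": [0, 0, 0], "rot": [0, 0, 0]}
  ]
}}

```text
time_s: 16.9
eef_pos: [0.4603, 0.2806, 0.1429]
eef_rot: [0.0, 0.66, 0.751, -0.0]
wrist_force: [-1.0, 0.1, -0.3]
opening: 0.999
grasp_force: 0.0
```

```bash
python3 - <<'E'
from h import *
p,W=look("wrist","w6");items(p,W);state()
p,W=look("top","t6");items(p,W)
E
```

```text
red cover tray xy [-133.4  220.7] z,d,n [40.3, 58.8, 4253.0]
red cup tray xy [-137.1  304.9] z,d,n [56.2, 61.4, 2316.0]
yellow high tray xy [ -6.8 313.8] z,d,n [98.2, 51.4, 3202.0]
t16.9 tcp tray xy [-136.1  296.1] z 142.9 yaw 7.35 F [-0.   0.1 -1. ] open 1.00 grip 0
red cover tray xy [-132.2  217.2] z,d,n [41.0, 57.8, 232.0]
yellow cover tray xy [-192.8   10.9] z,d,n [40.4, 57.9, 243.0]
green cover tray xy [-193.2 -191.9] z,d,n [40.7, 58.9, 244.0]
blue cover tray xy [-175.  -290.4] z,d,n [41.3, 57.7, 222.0]
```

Call:
{"fn": "apply_moves", "kwargs": {
  "moves": [
    {"jaw": 1, "offset": [8.8, -1, 20], "rot": [0, 0, 0]},
    {"jaw": 1, "offset": [0, 0, 40], "rot": [0, 0, 0]},
    {"jaw": 1, "offset": [0, 0, 40], "rot": [0, 0, 0]},
    {"jaw": 1, "offset": [0, 0, 22], "rot": [0, 0, 0]},
    {"jaw": 1, "offset": [0, 0, 0], "rot": [0, 0, 0]}
  ]
}}

```text
time_s: 17.62
eef_pos: [0.456, 0.2891, 0.0191]
eef_rot: [-0.001, 0.66, 0.751, -0.002]
wrist_force: [-0.3, 0.4, -0.4]
opening: 1.003
grasp_force: 0.0
```

Call:
{"fn": "apply_moves", "kwargs": {
  "moves": [
    {"jaw": 0, "offset": [0, 0, 0], "rot": [0, 0, 0]},
    {"jaw": 0, "offset": [0, 0, 0], "rot": [0, 0, 0]},
    {"jaw": 0, "offset": [0, 0, 0], "rot": [0, 0, 0]},
    {"jaw": 0, "offset": [0, 0, 0], "rot": [0, 0, 0]},
    {"jaw": 0, "offset": [0, 0, 0], "rot": [0, 0, 0]}
  ]
}}

```text
time_s: 18.25
eef_pos: [0.459, 0.2904, 0.0229]
eef_rot: [0.001, 0.66, 0.751, 0.001]
wrist_force: [-0.9, -1.1, 6.6]
opening: 0.717
grasp_force: 65.8
```

Call:
{"fn": "apply_moves", "kwargs": {
  "moves": [
    {"jaw": 0, "offset": [0, 0, -30], "rot": [0, 0, 0]},
    {"jaw": 0, "offset": [0, 0, -30], "rot": [0, 0, 0]},
    {"jaw": 0, "offset": [0, 0, -30], "rot": [0, 0, 0]},
    {"jaw": 0, "offset": [-30, 20, 0], "rot": [0, 0, 0]},
    {"jaw": 0, "offset": [-30, 20, 0], "rot": [0, 0, 0]}
  ]
}}

```text
time_s: 18.88
eef_pos: [0.5057, 0.2355, 0.1122]
eef_rot: [0.001, 0.659, 0.752, 0.001]
wrist_force: [0.0, -0.6, -2.3]
opening: 0.712
grasp_force: 66.1
```

Call:
{"fn": "apply_moves", "kwargs": {
  "moves": [
    {"jaw": 0, "offset": [-30, 20, 0], "rot": [0, 0, 0]},
    {"jaw": 0, "offset": [-30, 20, 0], "rot": [0, 0, 0]},
    {"jaw": 0, "offset": [-30, 20, 0], "rot": [0, 0, 0]},
    {"jaw": 0, "offset": [-30, 20, 0], "rot": [0, 0, 0]},
    {"jaw": 0, "offset": [-30, 16, 0], "rot": [0, 0, 0]}
  ]
}}

```text
time_s: 19.5
eef_pos: [0.6203, 0.0983, 0.1114]
eef_rot: [0.0, 0.66, 0.751, 0.0]
wrist_force: [-0.0, 0.6, -1.7]
opening: 0.713
grasp_force: 66.1
```

```bash
python3 - <<'E'
from h import *
ctrl.camera("wrist");ctrl.camera("wrist");state()
E
```

```text
t19.6 tcp tray xy [ 0.1 92.2] z 111.6 yaw 7.23 F [ 0.3  0.2 -1.6] open 0.71 grip 66
```

Call:
{"fn": "apply_moves", "kwargs": {
  "moves": [
    {"jaw": 0, "offset": [1, -1, 20], "rot": [0, 0, 0]},
    {"jaw": 0, "offset": [0, 0, 20], "rot": [0, 0, 0]},
    {"jaw": 0, "offset": [0, 0, 20], "rot": [0, 0, 0]},
    {"jaw": 0, "offset": [0, 0, 15], "rot": [0, 0, 0]},
    {"jaw": 0, "offset": [0, 0, 3], "rot": [0, 0, 0]}
  ]
}}

```text
time_s: 20.23
eef_pos: [0.6203, 0.1007, 0.0329]
eef_rot: [0.002, 0.66, 0.752, 0.002]
wrist_force: [4.8, 1.0, -0.9]
opening: 0.713
grasp_force: 79.6
```

Call:
{"fn": "apply_moves", "kwargs": {
  "moves": [
    {"jaw": 0, "offset": [-1.5, 0, 0], "rot": [0, 0, 0]},
    {"jaw": 0, "offset": [-1.5, 0, 0], "rot": [0, 0, 0]},
    {"jaw": 0, "offset": [-1.5, 0, 0], "rot": [0, 0, 0]},
    {"jaw": 0, "offset": [0, 0, 0], "rot": [0, 0, 0]},
    {"jaw": 0, "offset": [0, 0, 0], "rot": [0, 0, 0]}
  ]
}}

```text
time_s: 20.85
eef_pos: [0.6208, 0.0966, 0.0328]
eef_rot: [0.001, 0.66, 0.751, 0.002]
wrist_force: [6.2, 1.5, -2.5]
opening: 0.715
grasp_force: 78.9
```

```bash
python3 - <<'E'
from h import *
state()
E
```

```text
t20.9 tcp tray xy [-0.7 92.8] z 32.8 yaw 7.44 F [ 6.2  1.5 -2.5] open 0.71 grip 79
```

Call:
{"fn": "apply_moves", "kwargs": {
  "moves": [
    {"jaw": 0, "offset": [-1.5, 0, 0], "rot": [0, 0, 0]},
    {"jaw": 0, "offset": [-1.5, 0, 0], "rot": [0, 0, 0]},
    {"jaw": 0, "offset": [-1, 0, 0], "rot": [0, 0, 0]},
    {"jaw": 0, "offset": [0, 0, 0], "rot": [0, 0, 0]},
    {"jaw": 0, "offset": [0, 0, 0], "rot": [0, 0, 0]}
  ]
}}

```text
time_s: 21.48
eef_pos: [0.6212, 0.0935, 0.0328]
eef_rot: [0.001, 0.66, 0.752, 0.002]
wrist_force: [6.4, 5.6, -1.2]
opening: 0.713
grasp_force: 78.9
```

```bash
python3 - <<'E'
from h import *
state()
E
```

```text
t21.5 tcp tray xy [-0.7 89.6] z 32.8 yaw 7.44 F [ 6.4  5.6 -1.2] open 0.71 grip 79
```

Call:
{"fn": "apply_moves", "kwargs": {
  "moves": [
    {"jaw": 0, "offset": [-1.5, 0, 0], "rot": [0, 0, 0]},
    {"jaw": 0, "offset": [0, 0, 0], "rot": [0, 0, 0]},
    {"jaw": 1, "offset": [0, 0, 0], "rot": [0, 0, 0]},
    {"jaw": 1, "offset": [0, 0, 0], "rot": [0, 0, 0]},
    {"jaw": 1, "offset": [0, 0, 0], "rot": [0, 0, 0]}
  ]
}}

```text
time_s: 22.1
eef_pos: [0.6193, 0.0901, 0.0325]
eef_rot: [-0.0, 0.66, 0.751, -0.0]
wrist_force: [-0.1, -0.3, -0.3]
opening: 0.996
grasp_force: 0.0
```

Call:
{"fn": "apply_moves", "kwargs": {
  "moves": [
    {"jaw": 1, "offset": [0, 0, -35], "rot": [0, 0, 0]},
    {"jaw": 1, "offset": [0, 0, -35], "rot": [0, 0, 0]},
    {"jaw": 1, "offset": [0, 0, -40], "rot": [0, 0, 0]},
    {"jaw": 1, "offset": [30, 0, -40], "rot": [0, 0, 0]},
    {"jaw": 1, "offset": [30, 0, -40], "rot": [0, 0, 0]}
  ]
}}

```text
time_s: 22.72
eef_pos: [0.6117, 0.1497, 0.2242]
eef_rot: [0.0, 0.66, 0.751, -0.0]
wrist_force: [1.0, -0.3, -0.8]
opening: 0.998
grasp_force: 0.0
```

```bash
python3 - <<'E'
from h import *
ctrl.camera("wrist");ctrl.camera("wrist")
p,W=look("wrist","w7");items(p,W);trayfit(W);state()
E
```

```text
red cover tray xy [-133.3  219.7] z,d,n [40.4, 59.3, 3934.0]
red trayed tray xy [-2.9 90.1] z,d,n [66.2, 61.6, 1144.0]
yellow cover tray xy [-193.8   13. ] z,d,n [40.2, 59.7, 2099.0]
yellow trayed tray xy [-3.6 27.1] z,d,n [66.2, 61.0, 850.0]
blue trayed tray xy [ -2.1 -35. ] z,d,n [66.1, 61.0, 669.0]
0.019 3689 ang 7.37 size [ 84.5 258.8] x [-42.3  41.4] y [-101.6  153.3]
0.044 4417 ang 6.15 size [ 67.7 237.3] x [-30.8  26.7] y [-79.  153.3]
0.064 5178 ang 7.37 size [ 67.3 225.7] x [-32.6  30.9] y [-69.2 153.2]
t22.9 tcp tray xy [ -1.1 147.6] z 226.1 yaw 7.53 F [-0.7 -0.4 -0. ] open 1.00 grip 0
```

View pics/w7.png

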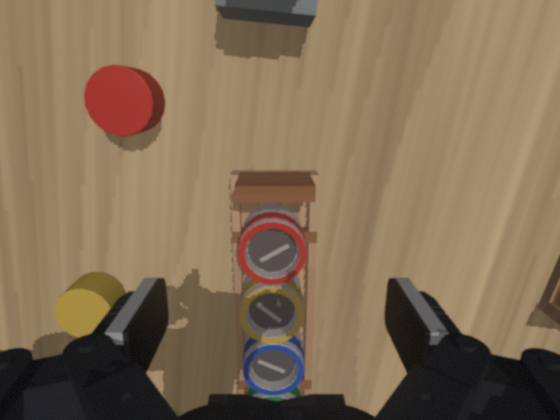

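Call:
{"fn": "apply_moves", "kwargs": {
  "moves": [
    {"jaw": 1, "offset": [31, -1, 10], "rot": [0, 0, 0]},
    {"jaw": 1, "offset": [31, -1, 15], "rot": [0, 0, 0]},
    {"jaw": 1, "offset": [31, -1, 15], "rot": [0, 0, 0]},
    {"jaw": 1, "offset": [31, -1, 15], "rot": [0, 0, 0]},
    {"jaw": 1, "offset": [31, -1, 15], "rot": [0, 0, 5]}
  ]
}}

```text
time_s: 23.5
eef_pos: [0.5861, 0.3024, 0.1505]
eef_rot: [-0.001, 0.693, 0.721, -0.001]
wrist_force: [0.7, -0.4, -0.3]
opening: 1.001
grasp_force: 0.0
```

```bash
python3 - <<'E'
from h import *
ctrl.camera("wrist");ctrl.camera("wrist")
p,W=look("wrist");state()
T=T_tool();q=(W.reshape(-1,3)-T[:3,3])@T[:3,:3]*1000; q=np.c_[q[:,:2],W.reshape(-1,3)[:,2]*1000]
m=(abs(q[:,0])<60)&(abs(q[:,1])<60)
for lo,hi in((48,57),(66,72),(94,101)):
    k=q[m&(q[:,2]>lo)&(q[:,2]<hi)][:,:2].astype(np.float32)
    print(lo,len(k),cv2.minAreaRect(k),k.min(0),k.max(0))
E
```

```text
t23.6 tcp tray xy [ -9.3 301.7] z 150.0 yaw 2.54 F [-0.8 -0.8  0.2] open 1.00 grip 0
48 3898 ((9.048251152038574, 3.2492103576660156), (47.25715637207031, 78.30313110351562), 0.2714116871356964) [-14.760425 -35.978935] [32.634865 42.34647 ]
66 216 ((20.34906005859375, 2.9648303985595703), (49.4981575012207, 0.9347272515296936), 89.96426391601562) [ 19.892685 -21.784435] [20.830519 27.71399 ]
94 2839 ((11.835317611694336, 3.033374786376953), (50.056915283203125, 17.914932250976562), 89.84437561035156) [  2.8990512 -21.976044 ] [20.824604 28.082973]
```

Call:
{"fn": "apply_moves", "kwargs": {
  "moves": [
    {"jaw": 1, "offset": [11.8, 3, 0], "rot": [0, 0, 0]},
    {"jaw": 1, "offset": [0, 0, 30], "rot": [0, 0, 0]},
    {"jaw": 1, "offset": [0, 0, 30], "rot": [0, 0, 0]},
    {"jaw": 1, "offset": [0, 0, 26], "rot": [0, 0, 0]},
    {"jaw": 1, "offset": [0, 0, 0], "rot": [0, 0, 0]}
  ]
}}

```text
time_s: 24.28
eef_pos: [0.5884, 0.3134, 0.0649]
eef_rot: [-0.001, 0.692, 0.722, -0.002]
wrist_force: [0.1, 0.8, 0.1]
opening: 0.999
grasp_force: 0.0
```

Call:
{"fn": "apply_moves", "kwargs": {
  "moves": [
    {"jaw": 0, "offset": [0, 0, 0], "rot": [0, 0, 0]},
    {"jaw": 0, "offset": [0, 0, 0], "rot": [0, 0, 0]},
    {"jaw": 0, "offset": [0, 0, 0], "rot": [0, 0, 0]},
    {"jaw": 0, "offset": [0, 0, 0], "rot": [0, 0, 0]},
    {"jaw": 0, "offset": [0, 0, 0], "rot": [0, 0, 0]}
  ]
}}

```text
time_s: 24.9
eef_pos: [0.5906, 0.3151, 0.0692]
eef_rot: [0.001, 0.692, 0.722, 0.001]
wrist_force: [-1.1, -0.3, 5.9]
opening: 0.574
grasp_force: 63.2
```

```bash
python3 - <<'E'
from h import *
state()
E
```

```text
t24.9 tcp tray xy [ -2.3 313.4] z 69.2 yaw 2.43 F [-1.1 -0.3  5.9] open 0.57 grip 63
```

Call:
{"fn": "apply_moves", "kwargs": {
  "moves": [
    {"jaw": 0, "offset": [0, 0, -25], "rot": [0, 0, 0]},
    {"jaw": 0, "offset": [0, 0, -30], "rot": [0, 0, 0]},
    {"jaw": 0, "offset": [0, 0, -30], "rot": [0, 0, 0]},
    {"jaw": 0, "offset": [0, 0, 0], "rot": [0, 0, -5]},
    {"jaw": 0, "offset": [-29, 0.5, 0], "rot": [0, 0, 0]}
  ]
}}

```text
time_s: 25.52
eef_pos: [0.5938, 0.2875, 0.1534]
eef_rot: [0.001, 0.658, 0.753, 0.001]
wrist_force: [-0.4, 0.9, -0.7]
opening: 0.575
grasp_force: 62.5
```

Call:
{"fn": "apply_moves", "kwargs": {
  "moves": [
    {"jaw": 0, "offset": [-30, 0.5, 0], "rot": [0, 0, 0]},
    {"jaw": 0, "offset": [-30, 0.5, 0], "rot": [0, 0, 0]},
    {"jaw": 0, "offset": [-30, 0.5, 0], "rot": [0, 0, 0]},
    {"jaw": 0, "offset": [-30, 0.5, 0], "rot": [0, 0, 0]},
    {"jaw": 0, "offset": [-20, 0.5, 0], "rot": [0, 0, 0]}
  ]
}}

```text
time_s: 26.15
eef_pos: [0.6147, 0.1462, 0.1526]
eef_rot: [0.0, 0.66, 0.751, 0.0]
wrist_force: [-0.2, 1.7, -0.2]
opening: 0.572
grasp_force: 62.5
```

```bash
python3 - <<'E'
from h import *
ctrl.camera("wrist");ctrl.camera("wrist")
p,W=look("wrist","w8");state()
E
```

```text
t26.3 tcp tray xy [ -0.4 143.5] z 152.3 yaw 7.33 F [ 0.6  0.4 -0.9] open 0.58 grip 63
```

View pics/w8.png

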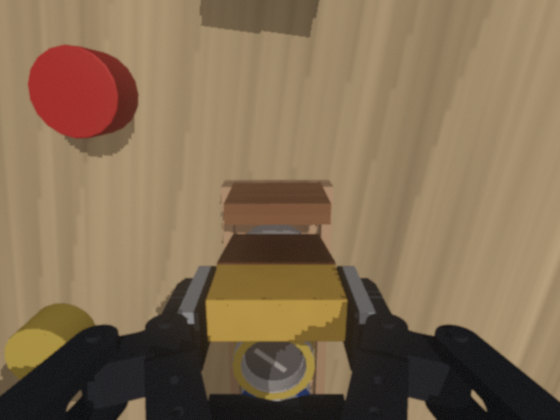

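Call:
{"fn": "apply_moves", "kwargs": {
  "moves": [
    {"jaw": 0, "offset": [-6.6, 1.5, 0], "rot": [0, 0, 0]},
    {"jaw": 0, "offset": [0, 0, 0], "rot": [0, 0, 0]},
    {"jaw": 0, "offset": [0, 0, 10], "rot": [0, 0, 0]},
    {"jaw": 0, "offset": [0, 0, 5], "rot": [0, 0, 0]},
    {"jaw": 0, "offset": [0, 0, 0], "rot": [0, 0, 0]}
  ]
}}

```text
time_s: 26.92
eef_pos: [0.6158, 0.1413, 0.1358]
eef_rot: [-0.001, 0.66, 0.751, -0.001]
wrist_force: [-0.3, -0.9, -0.5]
opening: 0.575
grasp_force: 62.5
```

```bash
python3 - <<'E'
from h import *
p,W=look("wrist");state()
m=blobs(p,W,"yellow",.14,.19,n=200);print([(tr(*b[:2]),b[2:]) for b in m])
h=cv2.cvtColor(p,cv2.COLOR_RGB2HSV)
k=(h[...,0]>=20)&(h[...,0]<=33)&(h[...,1]>120)&(W[...,2]>.13)
q=W[k]*1000;t=(q[:,:2]-TO)@Rt.T
top=q[:,2]>np.percentile(q[:,2],95)-3
print("top z",np.median(q[top,2]),"y",np.percentile(t[top,1],[1,99]),"x",np.percentile(t[top,0],[1,99]),"zrange",np.percentile(q[:,2],[1,99]))
# red rim / block front edge in view
k=(W[...,2]>.066)&(W[...,2]<.074);tt=(W[k][:,:2]*1000-TO)@Rt.T;tt=tt[abs(tt[:,0])<40];print("block top y",np.percentile(tt[tt[:,1]>125][:,1],[1,99]))
E
```

```text
t27.0 tcp tray xy [  0.6 137.7] z 136.4 yaw 7.43 F [-0.1  0.1  0. ] open 0.58 grip 63
[(array([ -1.1, 138.8]), [164.5, 51.6, 9722.0])]
top z 164.98261606363747 y [130.10746424 146.96759301] x [-25.46950628  22.81105556] zrange [137.39447961 166.37077788]
block top y [139.82176607 153.32817849]
```

Call:
{"fn": "apply_moves", "kwargs": {
  "moves": [
    {"jaw": 0, "offset": [-2.1, 0, 0], "rot": [0, 0, 0]},
    {"jaw": 0, "offset": [0, 0, 0], "rot": [0, 0, 0]},
    {"jaw": 0, "offset": [0, 0, 10], "rot": [0, 0, 0]},
    {"jaw": 0, "offset": [0, 0, 10], "rot": [0, 0, 0]},
    {"jaw": 0, "offset": [0, 0, 0], "rot": [0, 0, 0]}
  ]
}}

```text
time_s: 27.6
eef_pos: [0.6157, 0.139, 0.1152]
eef_rot: [-0.001, 0.66, 0.751, -0.001]
wrist_force: [0.4, -0.1, 0.2]
opening: 0.57
grasp_force: 62.5
```

Call:
{"fn": "apply_moves", "kwargs": {
  "moves": [
    {"jaw": 0, "offset": [-0.8, 0, 5], "rot": [0, 0, 0]},
    {"jaw": 0, "offset": [-0.8, 0, 5], "rot": [0, 0, 0]},
    {"jaw": 0, "offset": [0, 0, 0], "rot": [0, 0, 0]},
    {"jaw": 0, "offset": [0, 0, 0], "rot": [0, 0, 0]},
    {"jaw": 0, "offset": [0, 0, 0], "rot": [0, 0, 0]}
  ]
}}

```text
time_s: 28.22
eef_pos: [0.6172, 0.1375, 0.1072]
eef_rot: [0.0, 0.66, 0.751, 0.0]
wrist_force: [-1.0, 0.8, -0.2]
opening: 0.574
grasp_force: 62.5
```

```bash
python3 - <<'E'
from h import *
state()
E
```

```text
t28.2 tcp tray xy [  1.  133.8] z 107.2 yaw 7.42 F [-1.   0.8 -0.2] open 0.57 grip 63
```

Call:
{"fn": "apply_moves", "kwargs": {
  "moves": [
    {"jaw": 0, "offset": [-0.5, 0, 5], "rot": [0, 0, 0]},
    {"jaw": 0, "offset": [-0.7, 0, 5], "rot": [0, 0, 0]},
    {"jaw": 0, "offset": [-0.7, 0, 4], "rot": [0, 0, 0]},
    {"jaw": 0, "offset": [0, 0, 0], "rot": [0, 0, 0]},
    {"jaw": 0, "offset": [0, 0, 0], "rot": [0, 0, 0]}
  ]
}}

```text
time_s: 28.85
eef_pos: [0.6169, 0.1359, 0.0926]
eef_rot: [-0.001, 0.66, 0.751, -0.0]
wrist_force: [-0.3, 3.6, -0.6]
opening: 0.577
grasp_force: 62.4
```

```bash
python3 - <<'E'
from h import *
state()
E
```

```text
t28.9 tcp tray xy [  0.5 132.3] z 92.6 yaw 7.42 F [-0.3  3.6 -0.6] open 0.58 grip 62
```

Call:
{"fn": "apply_moves", "kwargs": {
  "moves": [
    {"jaw": 0, "offset": [0, 0, 2], "rot": [0, 0, 0]},
    {"jaw": 0, "offset": [0, 0, 2], "rot": [0, 0, 0]},
    {"jaw": 0, "offset": [0, 0, 2], "rot": [0, 0, 0]},
    {"jaw": 0, "offset": [0, 0, 0], "rot": [0, 0, 0]},
    {"jaw": 0, "offset": [0, 0, 0], "rot": [0, 0, 0]}
  ]
}}

```text
time_s: 29.48
eef_pos: [0.6175, 0.136, 0.0871]
eef_rot: [0.0, 0.66, 0.751, 0.0]
wrist_force: [-0.0, 5.7, 0.3]
opening: 0.574
grasp_force: 62.5
```

```bash
python3 - <<'E'
from h import *
state()
E
```

```text
t29.5 tcp tray xy [  1.2 132.2] z 87.1 yaw 7.42 F [-0.   5.7  0.3] open 0.57 grip 63
```

Call:
{"fn": "apply_moves", "kwargs": {
  "moves": [
    {"jaw": 0, "offset": [0, 0, 1.5], "rot": [0, 0, 0]},
    {"jaw": 0, "offset": [0, 0, 1.5], "rot": [0, 0, 0]},
    {"jaw": 0, "offset": [0, 0, 1], "rot": [0, 0, 0]},
    {"jaw": 0, "offset": [0, 0, 0], "rot": [0, 0, 0]},
    {"jaw": 0, "offset": [0, 0, 0], "rot": [0, 0, 0]}
  ]
}}

```text
time_s: 30.1
eef_pos: [0.6177, 0.136, 0.0835]
eef_rot: [0.0, 0.66, 0.751, 0.001]
wrist_force: [-0.4, 4.3, 1.9]
opening: 0.573
grasp_force: 62.8
```

```bash
python3 - <<'E'
from h import *
state()
E
```

```text
t30.1 tcp tray xy [  1.4 132.2] z 83.5 yaw 7.42 F [-0.4  4.3  1.9] open 0.57 grip 63
```

Call:
{"fn": "apply_moves", "kwargs": {
  "moves": [
    {"jaw": 0, "offset": [0, 0, 1.5], "rot": [0, 0, 0]},
    {"jaw": 0, "offset": [0, 0, 1.5], "rot": [0, 0, 0]},
    {"jaw": 0, "offset": [0, 0, 1], "rot": [0, 0, 0]},
    {"jaw": 0, "offset": [0, 0, 0], "rot": [0, 0, 0]},
    {"jaw": 0, "offset": [0, 0, 0], "rot": [0, 0, 0]}
  ]
}}

```text
time_s: 30.72
eef_pos: [0.6186, 0.1358, 0.0816]
eef_rot: [0.001, 0.66, 0.751, 0.001]
wrist_force: [-4.0, 4.0, 13.1]
opening: 0.571
grasp_force: 63.9
```

```bash
python3 - <<'E'
from h import *
state()
E
```

```text
t30.7 tcp tray xy [  2.2 132. ] z 81.6 yaw 7.43 F [-4.   4.  13.1] open 0.57 grip 64
```

Call:
{"fn": "apply_moves", "kwargs": {
  "moves": [
    {"jaw": 0, "offset": [0, 0, 1.2], "rot": [0, 0, 0]},
    {"jaw": 0, "offset": [0, 0, 0], "rot": [0, 0, 0]},
    {"jaw": 0, "offset": [0, 0, 0], "rot": [0, 0, 0]},
    {"jaw": 0, "offset": [0, 0, -1.2], "rot": [0, 0, 0]},
    {"jaw": 1, "offset": [0, 0, 0], "rot": [0, 0, 0]}
  ]
}}

```text
time_s: 31.35
eef_pos: [0.6179, 0.1348, 0.0795]
eef_rot: [0.001, 0.66, 0.751, -0.0]
wrist_force: [0.4, 0.1, -0.4]
opening: 0.77
grasp_force: 0.0
```

Call:
{"fn": "apply_moves", "kwargs": {
  "moves": [
    {"jaw": 1, "offset": [0, 0, 0], "rot": [0, 0, 0]},
    {"jaw": 1, "offset": [0, 0, 0], "rot": [0, 0, 0]},
    {"jaw": 1, "offset": [0, 0, -30], "rot": [0, 0, 0]},
    {"jaw": 1, "offset": [0, 0, -40], "rot": [0, 0, 0]},
    {"jaw": 1, "offset": [10, 0, -40], "rot": [0, 0, 0]}
  ]
}}

```text
time_s: 31.98
eef_pos: [0.6159, 0.1447, 0.1896]
eef_rot: [-0.0, 0.66, 0.751, -0.001]
wrist_force: [0.1, 0.8, 0.8]
opening: 1.004
grasp_force: 0.0
```

```bash
python3 - <<'E'
from h import *
ctrl.camera("wrist");ctrl.camera("wrist")
p,W=look("wrist","w9");items(p,W);state()
h=cv2.cvtColor(p,cv2.COLOR_RGB2HSV)
k=(h[...,0]>=20)&(h[...,0]<=33)&(h[...,1]>120)&(W[...,2]>.095)
q=W[k]*1000;t=(q[:,:2]-TO)@Rt.T;print("head top z",np.median(q[:,2]),"y",np.percentile(t[:,1],[1,99]),"x",np.percentile(t[:,0],[1,99]))
E
```

```text
red cover tray xy [-132.9  220.4] z,d,n [40.4, 59.2, 5017.0]
red trayed tray xy [-3.  88.8] z,d,n [66.2, 61.1, 936.0]
yellow cover tray xy [-194.4   13.5] z,d,n [40.2, 60.3, 2584.0]
yellow trayed tray xy [-3.5 27.1] z,d,n [66.1, 60.8, 1073.0]
yellow high tray xy [  0.8 132.6] z,d,n [110.2, 50.9, 2555.0]
blue trayed tray xy [ -1.8 -33.2] z,d,n [66.0, 59.0, 490.0]
t32.1 tcp tray xy [  2.6 141.9] z 191.9 yaw 7.44 F [ 1.   0.2 -0.6] open 1.00 grip 0
head top z 110.32227786295374 y [124.57024098 149.20879855] x [-51.04974946  24.80832334]
```

View pics/w9.png

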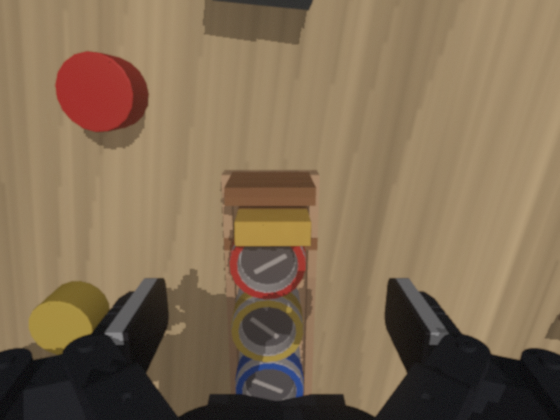

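Call:
{"fn": "apply_moves", "kwargs": {
  "moves": [
    {"jaw": 1, "offset": [16, -27, 10], "rot": [0, 0, 0]},
    {"jaw": 1, "offset": [16, -27, 20], "rot": [0, 0, 0]},
    {"jaw": 1, "offset": [16, -27, 20], "rot": [0, 0, 0]},
    {"jaw": 1, "offset": [16, -27, 20], "rot": [0, 0, 0]},
    {"jaw": 1, "offset": [14, -25, 20], "rot": [0, 0, 0]}
  ]
}}

```text
time_s: 32.75
eef_pos: [0.4719, 0.2055, 0.0968]
eef_rot: [-0.001, 0.66, 0.751, -0.001]
wrist_force: [-0.2, 0.0, 0.4]
opening: 0.998
grasp_force: 0.0
```

```bash
python3 - <<'E'
from h import *
ctrl.camera("wrist");ctrl.camera("wrist")
p,W=look("wrist");items(p,W);state()
E
```

```text
red cover tray xy [-133.9  220.4] z,d,n [40.4, 58.6, 7778.0]
t32.9 tcp tray xy [-134.8  220.1] z 96.7 yaw 7.49 F [-0.1  1.2  0.3] open 1.00 grip 0
```

Call:
{"fn": "apply_moves", "kwargs": {
  "moves": [
    {"jaw": 1, "offset": [0.3, 3, 20], "rot": [0, 0, 0]},
    {"jaw": 1, "offset": [0, 0, 30], "rot": [0, 0, 0]},
    {"jaw": 1, "offset": [0, 0, 30], "rot": [0, 0, 0]},
    {"jaw": 1, "offset": [0, 0, 8], "rot": [0, 0, 0]},
    {"jaw": 1, "offset": [0, 0, 0], "rot": [0, 0, 0]}
  ]
}}

```text
time_s: 33.52
eef_pos: [0.4776, 0.206, 0.0111]
eef_rot: [-0.0, 0.66, 0.751, -0.0]
wrist_force: [0.2, -0.1, 1.4]
opening: 1.0
grasp_force: 0.0
```

Call:
{"fn": "apply_moves", "kwargs": {
  "moves": [
    {"jaw": 0, "offset": [0, 0, 0], "rot": [0, 0, 0]},
    {"jaw": 0, "offset": [0, 0, 0], "rot": [0, 0, 0]},
    {"jaw": 0, "offset": [0, 0, 0], "rot": [0, 0, 0]},
    {"jaw": 0, "offset": [0, 0, 0], "rot": [0, 0, 0]},
    {"jaw": 0, "offset": [0, 0, 0], "rot": [0, 0, 0]}
  ]
}}

```text
time_s: 34.15
eef_pos: [0.4784, 0.2066, 0.0127]
eef_rot: [0.001, 0.66, 0.751, 0.001]
wrist_force: [0.2, -1.0, 4.1]
opening: 0.669
grasp_force: 63.7
```

```bash
python3 - <<'E'
from h import *
state()
E
```

```text
t34.1 tcp tray xy [-127.6  220.3] z 12.7 yaw 7.44 F [ 0.2 -1.   4.1] open 0.67 grip 64
```

Call:
{"fn": "apply_moves", "kwargs": {
  "moves": [
    {"jaw": 0, "offset": [0, 0, -30], "rot": [0, 0, 0]},
    {"jaw": 0, "offset": [0, 0, -40], "rot": [0, 0, 0]},
    {"jaw": 0, "offset": [0, 0, -40], "rot": [0, 0, 0]},
    {"jaw": 0, "offset": [-22, 21, -15], "rot": [0, 0, 0]},
    {"jaw": 0, "offset": [-22, 21, 0], "rot": [0, 0, 0]}
  ]
}}

```text
time_s: 34.78
eef_pos: [0.5265, 0.1682, 0.1393]
eef_rot: [0.002, 0.659, 0.752, 0.002]
wrist_force: [0.3, 0.5, -1.6]
opening: 0.666
grasp_force: 64.2
```

Call:
{"fn": "apply_moves", "kwargs": {
  "moves": [
    {"jaw": 0, "offset": [-22, 21, 0], "rot": [0, 0, 0]},
    {"jaw": 0, "offset": [-22, 21, 0], "rot": [0, 0, 0]},
    {"jaw": 0, "offset": [-22, 21, 0], "rot": [0, 0, 0]},
    {"jaw": 0, "offset": [-21, 21, 0], "rot": [0, 0, 0]},
    {"jaw": 0, "offset": [0, 0, 0], "rot": [0, 0, 0]}
  ]
}}

```text
time_s: 35.4
eef_pos: [0.6205, 0.0913, 0.1369]
eef_rot: [0.001, 0.661, 0.751, 0.001]
wrist_force: [-0.7, 0.4, -0.1]
opening: 0.67
grasp_force: 64.2
```

```bash
python3 - <<'E'
from h import *
for i in range(4):ctrl.camera("wrist")
state();p,W=look("wrist","w10");state();items(p,W)
E
```

```text
t35.6 tcp tray xy [-3.8 90. ] z 136.1 yaw 7.46 F [-0.3 -0.3 -0.6] open 0.67 grip 64
t35.6 tcp tray xy [-3.7 90.1] z 136.1 yaw 7.47 F [-0.3  0.3  0.3] open 0.66 grip 64
red trayed tray xy [15.2 98.8] z,d,n [66.2, 34.6, 475.0]
yellow cover tray xy [-193.6   13. ] z,d,n [40.2, 59.7, 3777.0]
yellow high tray xy [  1.  132.4] z,d,n [110.4, 51.4, 4458.0]
```

View pics/w10.png

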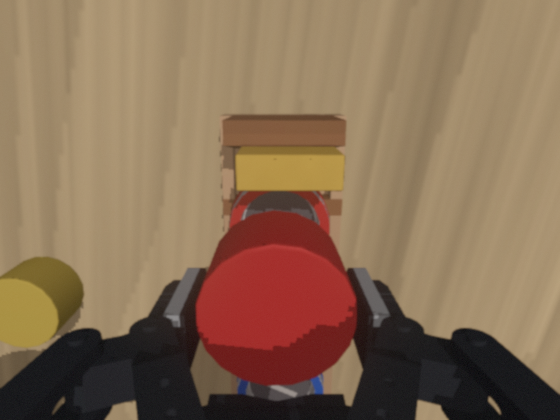

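```bash
cat >> h.py <<'E'
def held(c,lo=.15,hi=.18):
    p,W=look("wrist")
    for b in blobs(p,W,c,lo,hi,n=500)[:1]:print("held",c,"tray xy",tr(*b[:2]),b[2:])
E
python3 - <<'E'
from h import *
held("red");state()
E
```

```text
held red tray xy [-4.9 90.3] [163.7, 60.3, 19753.0]
t35.7 tcp tray xy [-3.7 90.1] z 136.1 yaw 7.47 F [ 0.2 -0.3 -0.3] open 0.67 grip 64
```

Call:
{"fn": "apply_moves", "kwargs": {
  "moves": [
    {"jaw": 0, "offset": [-1.4, 2.9, 0], "rot": [0, 0, 0]},
    {"jaw": 0, "offset": [0, 0, 20], "rot": [0, 0, 0]},
    {"jaw": 0, "offset": [0, 0, 20], "rot": [0, 0, 0]},
    {"jaw": 0, "offset": [0, 0, 14], "rot": [0, 0, 0]},
    {"jaw": 0, "offset": [0, 0, 0], "rot": [0, 0, 0]}
  ]
}}

```text
time_s: 36.33
eef_pos: [0.6208, 0.0917, 0.08]
eef_rot: [-0.001, 0.66, 0.751, -0.001]
wrist_force: [0.1, 1.1, -0.6]
opening: 0.668
grasp_force: 64.1
```

Call:
{"fn": "apply_moves", "kwargs": {
  "moves": [
    {"jaw": 0, "offset": [0, 0, 2], "rot": [0, 0, 0]},
    {"jaw": 0, "offset": [0, 0, 1.5], "rot": [0, 0, 0]},
    {"jaw": 0, "offset": [0, 0, 1], "rot": [0, 0, 0]},
    {"jaw": 0, "offset": [0, 0, 0], "rot": [0, 0, 0]},
    {"jaw": 0, "offset": [0, 0, 0], "rot": [0, 0, 0]}
  ]
}}

```text
time_s: 36.95
eef_pos: [0.6221, 0.0917, 0.0778]
eef_rot: [0.0, 0.66, 0.751, 0.0]
wrist_force: [-0.6, -0.2, 0.4]
opening: 0.672
grasp_force: 64.2
```

```bash
python3 - <<'E'
from h import *
state();held("red",.1,.115)
E
```

```text
t37.0 tcp tray xy [ 0.  87.7] z 77.8 yaw 7.42 F [-0.6 -0.2  0.4] open 0.67 grip 64
held red tray xy [-1.6 86.9] [105.4, 60.7, 18742.0]
```

Call:
{"fn": "apply_moves", "kwargs": {
  "moves": [
    {"jaw": 0, "offset": [1, -0.8, 0], "rot": [0, 0, 0]},
    {"jaw": 0, "offset": [0, 0, 1], "rot": [0, 0, 0]},
    {"jaw": 0, "offset": [0, 0, 0.5], "rot": [0, 0, 0]},
    {"jaw": 0, "offset": [0, 0, 0], "rot": [0, 0, 0]},
    {"jaw": 0, "offset": [0, 0, 0], "rot": [0, 0, 0]}
  ]
}}

```text
time_s: 37.62
eef_pos: [0.6214, 0.0925, 0.0777]
eef_rot: [0.0, 0.66, 0.751, 0.0]
wrist_force: [-4.9, -1.9, 9.7]
opening: 0.667
grasp_force: 65.3
```

```bash
python3 - <<'E'
from h import *
state()
E
```

```text
t37.6 tcp tray xy [-0.7 88.7] z 77.7 yaw 7.43 F [-4.9 -1.9  9.7] open 0.67 grip 65
```

Call:
{"fn": "apply_moves", "kwargs": {
  "moves": [
    {"jaw": 0, "offset": [0, 0, -1], "rot": [0, 0, 0]},
    {"jaw": 1, "offset": [0, 0, 0], "rot": [0, 0, 0]},
    {"jaw": 1, "offset": [0, 0, 0], "rot": [0, 0, 0]},
    {"jaw": 1, "offset": [0, 0, 0], "rot": [0, 0, 0]},
    {"jaw": 1, "offset": [0, 0, -25], "rot": [0, 0, 0]}
  ]
}}

```text
time_s: 38.25
eef_pos: [0.6189, 0.0926, 0.0996]
eef_rot: [-0.002, 0.66, 0.751, -0.002]
wrist_force: [-0.4, -0.3, -0.4]
opening: 1.001
grasp_force: 0.0
```

Call:
{"fn": "apply_moves", "kwargs": {
  "moves": [
    {"jaw": 1, "offset": [0, 0, -40], "rot": [0, 0, 0]},
    {"jaw": 1, "offset": [5, 0, -40], "rot": [0, 0, 0]},
    {"jaw": 1, "offset": [10, 0, -20], "rot": [0, 0, 0]},
    {"jaw": 1, "offset": [10, 0, 0], "rot": [0, 0, 0]},
    {"jaw": 1, "offset": [0, 0, 0], "rot": [0, 0, 0]}
  ]
}}

```text
time_s: 38.88
eef_pos: [0.6165, 0.1184, 0.1999]
eef_rot: [-0.001, 0.659, 0.752, -0.001]
wrist_force: [0.2, 0.1, 0.3]
opening: 1.0
grasp_force: 0.0
```

```bash
python3 - <<'E'
from h import *
ctrl.camera("wrist");ctrl.camera("wrist")
p,W=look("wrist","w11");items(p,W);state()
E
```

```text
red high tray xy [-2.  88.6] z,d,n [105.4, 58.9, 5594.0]
yellow cover tray xy [-193.8   13.1] z,d,n [40.3, 59.9, 3015.0]
yellow trayed tray xy [-4.1 27.2] z,d,n [66.2, 60.8, 775.0]
yellow high tray xy [  0.8 132.8] z,d,n [110.6, 50.6, 2326.0]
blue trayed tray xy [ -2.3 -35.4] z,d,n [66.1, 60.8, 849.0]
t39.0 tcp tray xy [ -2.  113.9] z 199.9 yaw 7.43 F [ 0.5 -0.3 -0.4] open 1.00 grip 0
```

View pics/w11.png

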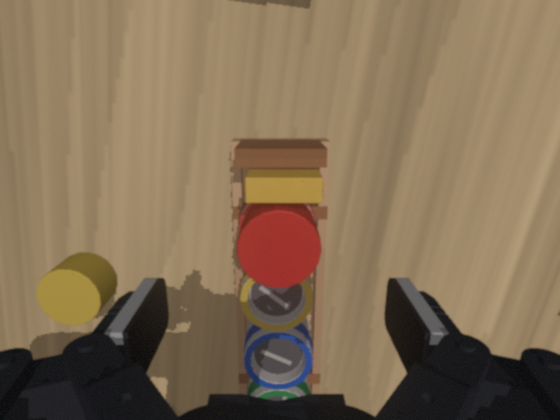

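Call:
{"fn": "apply_moves", "kwargs": {
  "moves": [
    {"jaw": 1, "offset": [-14.5, -27, 0], "rot": [0, 0, 0]},
    {"jaw": 1, "offset": [-14.5, -27, 10], "rot": [0, 0, 0]},
    {"jaw": 1, "offset": [-14.5, -27, 20], "rot": [0, 0, 0]},
    {"jaw": 1, "offset": [-14.5, -27, 20], "rot": [0, 0, 0]},
    {"jaw": 1, "offset": [-14.5, -27, 20], "rot": [0, 0, 0]}
  ]
}}

```text
time_s: 39.65
eef_pos: [0.4919, 0.0274, 0.1305]
eef_rot: [-0.0, 0.66, 0.751, -0.0]
wrist_force: [0.2, 0.1, -1.1]
opening: 1.002
grasp_force: 0.0
```

Call:
{"fn": "apply_moves", "kwargs": {
  "moves": [
    {"jaw": 1, "offset": [-14.5, -27, 20], "rot": [0, 0, 0]},
    {"jaw": 1, "offset": [-14, -27, 10], "rot": [0, 0, 0]},
    {"jaw": 1, "offset": [0, 0, 0], "rot": [0, 0, 0]},
    {"jaw": 1, "offset": [0, 0, 0], "rot": [0, 0, 0]},
    {"jaw": 1, "offset": [0, 0, 0], "rot": [0, 0, 0]}
  ]
}}

```text
time_s: 40.28
eef_pos: [0.4444, -0.0071, 0.1024]
eef_rot: [0.0, 0.66, 0.751, 0.0]
wrist_force: [0.2, 0.4, 0.9]
opening: 1.002
grasp_force: 0.0
```

```bash
python3 - <<'E'
from h import *
p,W=look("wrist");items(p,W);state()
E
```

```text
yellow cover tray xy [-194.7   13. ] z,d,n [40.4, 58.7, 7358.0]
blue cover tray xy [-23.6 -32.5] z,d,n [43.4, 46.1, 445.0]
blue cup tray xy [-26.  -35.2] z,d,n [53.2, 42.4, 511.0]
t40.3 tcp tray xy [-189.2   12.9] z 102.4 yaw 7.45 F [-0.3 -0.9  0.8] open 1.00 grip 0
```

Call:
{"fn": "apply_moves", "kwargs": {
  "moves": [
    {"jaw": 1, "offset": [0, -3, 20], "rot": [0, 0, 0]},
    {"jaw": 1, "offset": [0, 0, 30], "rot": [0, 0, 0]},
    {"jaw": 1, "offset": [0, 0, 30], "rot": [0, 0, 0]},
    {"jaw": 1, "offset": [0, 0, 12], "rot": [0, 0, 0]},
    {"jaw": 1, "offset": [0, 0, 0], "rot": [0, 0, 0]}
  ]
}}

```text
time_s: 40.95
eef_pos: [0.4402, -0.0072, 0.0096]
eef_rot: [-0.001, 0.66, 0.751, -0.0]
wrist_force: [0.4, -0.0, -0.0]
opening: 1.002
grasp_force: 0.0
```

Call:
{"fn": "apply_moves", "kwargs": {
  "moves": [
    {"jaw": 0, "offset": [0, 0, 0], "rot": [0, 0, 0]},
    {"jaw": 0, "offset": [0, 0, 0], "rot": [0, 0, 0]},
    {"jaw": 0, "offset": [0, 0, 0], "rot": [0, 0, 0]},
    {"jaw": 0, "offset": [0, 0, 0], "rot": [0, 0, 0]},
    {"jaw": 0, "offset": [0, 0, 0], "rot": [0, 0, 0]}
  ]
}}

```text
time_s: 41.58
eef_pos: [0.4416, -0.0078, 0.0117]
eef_rot: [0.001, 0.66, 0.751, 0.001]
wrist_force: [-3.0, 1.2, 8.0]
opening: 0.676
grasp_force: 63.0
```

```bash
python3 - <<'E'
from h import *
state()
E
```

```text
t41.6 tcp tray xy [-191.9   12.5] z 11.7 yaw 7.43 F [-3.   1.2  8. ] open 0.68 grip 63
```

Call:
{"fn": "apply_moves", "kwargs": {
  "moves": [
    {"jaw": 0, "offset": [0, 0, -30], "rot": [0, 0, 0]},
    {"jaw": 0, "offset": [0, 0, -40], "rot": [0, 0, 0]},
    {"jaw": 0, "offset": [0, 0, -40], "rot": [0, 0, 0]},
    {"jaw": 0, "offset": [2, 27, -15], "rot": [0, 0, 0]},
    {"jaw": 0, "offset": [2, 27, 0], "rot": [0, 0, 0]}
  ]
}}

```text
time_s: 42.2
eef_pos: [0.4959, 0.0031, 0.1382]
eef_rot: [0.003, 0.66, 0.751, 0.001]
wrist_force: [0.2, -0.6, -0.6]
opening: 0.678
grasp_force: 64.7
```

Call:
{"fn": "apply_moves", "kwargs": {
  "moves": [
    {"jaw": 0, "offset": [2, 27, 0], "rot": [0, 0, 0]},
    {"jaw": 0, "offset": [2, 27, 0], "rot": [0, 0, 0]},
    {"jaw": 0, "offset": [2, 27, 0], "rot": [0, 0, 0]},
    {"jaw": 0, "offset": [2, 27, 0], "rot": [0, 0, 0]},
    {"jaw": 0, "offset": [2, 28, 0], "rot": [0, 0, 0]}
  ]
}}

```text
time_s: 42.82
eef_pos: [0.6281, 0.031, 0.1359]
eef_rot: [0.001, 0.66, 0.751, 0.0]
wrist_force: [-0.4, -0.4, -0.1]
opening: 0.673
grasp_force: 64.7
```

```bash
python3 - <<'E'
from h import *
for i in range(5):ctrl.camera("wrist")
held("yellow");state()
E
```

```text
held yellow tray xy [-5.3 26.8] [163.7, 61.0, 20098.0]
t43.1 tcp tray xy [-3.9 26.8] z 135.1 yaw 7.42 F [-0.4  0.3 -0.8] open 0.67 grip 65
```

Call:
{"fn": "apply_moves", "kwargs": {
  "moves": [
    {"jaw": 0, "offset": [0, 2.2, 0], "rot": [0, 0, 0]},
    {"jaw": 0, "offset": [0, 0, 20], "rot": [0, 0, 0]},
    {"jaw": 0, "offset": [0, 0, 20], "rot": [0, 0, 0]},
    {"jaw": 0, "offset": [0, 0, 15], "rot": [0, 0, 0]},
    {"jaw": 0, "offset": [0, 0, 0], "rot": [0, 0, 0]}
  ]
}}

```text
time_s: 43.75
eef_pos: [0.6281, 0.0312, 0.0779]
eef_rot: [-0.001, 0.66, 0.751, -0.001]
wrist_force: [0.1, -0.2, -1.0]
opening: 0.68
grasp_force: 66.1
```

```bash
python3 - <<'E'
from h import *
for i in range(5):ctrl.camera("wrist")
state()
E
```

```text
t44.0 tcp tray xy [-0.8 26.8] z 79.9 yaw 7.42 F [ 0.7 -0.1 -0.8] open 0.68 grip 66
```

Call:
{"fn": "apply_moves", "kwargs": {
  "moves": [
    {"jaw": 0, "offset": [0, -0.5, 1.5], "rot": [0, 0, 0]},
    {"jaw": 0, "offset": [0, 0, 1.5], "rot": [0, 0, 0]},
    {"jaw": 0, "offset": [0, 0, 1], "rot": [0, 0, 0]},
    {"jaw": 0, "offset": [0, 0, 0.5], "rot": [0, 0, 0]},
    {"jaw": 0, "offset": [0, 0, 0], "rot": [0, 0, 0]}
  ]
}}

```text
time_s: 44.62
eef_pos: [0.6287, 0.0311, 0.0765]
eef_rot: [0.0, 0.66, 0.751, -0.0]
wrist_force: [-4.0, -0.1, 6.7]
opening: 0.678
grasp_force: 66.9
```

```bash
python3 - <<'E'
from h import *
state();held("yellow",.1,.116)
E
```

```text
t44.6 tcp tray xy [-1.3 26.8] z 76.5 yaw 7.43 F [-4.  -0.1  6.7] open 0.68 grip 67
held yellow tray xy [-2.6 26.5] [105.7, 61.1, 19233.0]
```

Call:
{"fn": "apply_moves", "kwargs": {
  "moves": [
    {"jaw": 0, "offset": [0, 0, -1], "rot": [0, 0, 0]},
    {"jaw": 1, "offset": [0, 0, 0], "rot": [0, 0, 0]},
    {"jaw": 1, "offset": [0, 0, 0], "rot": [0, 0, 0]},
    {"jaw": 1, "offset": [0, 0, 0], "rot": [0, 0, 0]},
    {"jaw": 1, "offset": [0, 0, -25], "rot": [0, 0, 0]}
  ]
}}

```text
time_s: 45.3
eef_pos: [0.6268, 0.0313, 0.0993]
eef_rot: [-0.002, 0.66, 0.751, -0.001]
wrist_force: [0.1, -0.2, 0.5]
opening: 1.004
grasp_force: 0.0
```

Call:
{"fn": "apply_moves", "kwargs": {
  "moves": [
    {"jaw": 1, "offset": [0, 0, -40], "rot": [0, 0, 0]},
    {"jaw": 1, "offset": [0, 0, -40], "rot": [0, 0, 0]},
    {"jaw": 1, "offset": [-25, -20, 0], "rot": [0, 0, 0]},
    {"jaw": 1, "offset": [-25, -20, 0], "rot": [0, 0, 0]},
    {"jaw": 1, "offset": [-25, -20, 0], "rot": [0, 0, 0]}
  ]
}}

```text
time_s: 45.92
eef_pos: [0.5784, -0.0517, 0.1816]
eef_rot: [0.0, 0.66, 0.751, 0.0]
wrist_force: [1.4, -1.4, 0.6]
opening: 0.997
grasp_force: 0.0
```

Call:
{"fn": "apply_moves", "kwargs": {
  "moves": [
    {"jaw": 1, "offset": [-25, -20, 0], "rot": [0, 0, 0]},
    {"jaw": 1, "offset": [-25, -20, 0], "rot": [0, 0, 0]},
    {"jaw": 1, "offset": [0, 0, 0], "rot": [0, 0, 0]},
    {"jaw": 1, "offset": [0, 0, 0], "rot": [0, 0, 0]},
    {"jaw": 1, "offset": [0, 0, 0], "rot": [0, 0, 0]}
  ]
}}

```text
time_s: 46.55
eef_pos: [0.5461, -0.105, 0.1815]
eef_rot: [0.0, 0.659, 0.752, 0.0]
wrist_force: [0.6, -0.4, 0.9]
opening: 0.998
grasp_force: 0.0
```

```bash
python3 - <<'E'
from h import *
p,W=look("wrist");items(p,W);state()
E
```

```text
yellow cup tray xy [-22.1  17.1] z,d,n [53.8, 47.3, 238.0]
yellow trayed tray xy [-13.8  16.8] z,d,n [66.4, 52.0, 474.0]
yellow high tray xy [-3.  25.2] z,d,n [105.4, 58.6, 5897.0]
green trayed tray xy [ -2.1 -96.6] z,d,n [66.3, 59.3, 1294.0]
blue cover tray xy [-176.3 -287.8] z,d,n [40.2, 58.8, 2112.0]
blue trayed tray xy [ -2.4 -35.3] z,d,n [66.3, 60.6, 2051.0]
t46.6 tcp tray xy [-100.9  -97.4] z 181.5 yaw 7.49 F [ 0.8 -0.   0.6] open 1.00 grip 0
```

Call:
{"fn": "apply_moves", "kwargs": {
  "moves": [
    {"jaw": 1, "offset": [-31.7, -12, 10], "rot": [0, 0, 0]},
    {"jaw": 1, "offset": [-31.7, -12, 10], "rot": [0, 0, 0]},
    {"jaw": 1, "offset": [-31.7, -12, 10], "rot": [0, 0, 0]},
    {"jaw": 1, "offset": [-31.7, -12, 15], "rot": [0, 0, 0]},
    {"jaw": 1, "offset": [-31.7, -12, 15], "rot": [0, 0, 0]}
  ]
}}

```text
time_s: 47.22
eef_pos: [0.5069, -0.2712, 0.121]
eef_rot: [0.0, 0.659, 0.752, 0.0]
wrist_force: [0.7, 0.5, 0.4]
opening: 0.998
grasp_force: 0.0
```

Call:
{"fn": "apply_moves", "kwargs": {
  "moves": [
    {"jaw": 1, "offset": [-31.7, -12, 15], "rot": [0, 0, 0]},
    {"jaw": 1, "offset": [0, 0, 0], "rot": [0, 0, 0]},
    {"jaw": 1, "offset": [0, 0, 0], "rot": [0, 0, 0]},
    {"jaw": 1, "offset": [0, 0, 0], "rot": [0, 0, 0]},
    {"jaw": 1, "offset": [0, 0, 0], "rot": [0, 0, 0]}
  ]
}}

```text
time_s: 47.85
eef_pos: [0.4994, -0.303, 0.107]
eef_rot: [0.0, 0.659, 0.752, 0.0]
wrist_force: [0.9, 0.7, 0.5]
opening: 1.0
grasp_force: 0.0
```

```bash
python3 - <<'E'
from h import *
p,W=look("wrist","w12");items(p,W);state()
E
```

```text
blue cover tray xy [-176.7 -288. ] z,d,n [40.4, 57.8, 6800.0]
t47.9 tcp tray xy [-173.  -287.8] z 106.9 yaw 7.48 F [ 0.  -0.   0.1] open 1.00 grip 0
```

Call:
{"fn": "apply_moves", "kwargs": {
  "moves": [
    {"jaw": 1, "offset": [-0.2, -1.5, 25], "rot": [0, 0, 0]},
    {"jaw": 1, "offset": [0, 0, 30], "rot": [0, 0, 0]},
    {"jaw": 1, "offset": [0, 0, 30], "rot": [0, 0, 0]},
    {"jaw": 1, "offset": [0, 0, 12], "rot": [0, 0, 0]},
    {"jaw": 1, "offset": [0, 0, 0], "rot": [0, 0, 0]}
  ]
}}

```text
time_s: 48.52
eef_pos: [0.4971, -0.3036, 0.0091]
eef_rot: [-0.001, 0.66, 0.751, 0.0]
wrist_force: [-0.0, 0.4, 0.6]
opening: 1.0
grasp_force: 0.0
```

Call:
{"fn": "apply_moves", "kwargs": {
  "moves": [
    {"jaw": 0, "offset": [0, 0, 0], "rot": [0, 0, 0]},
    {"jaw": 0, "offset": [0, 0, 0], "rot": [0, 0, 0]},
    {"jaw": 0, "offset": [0, 0, 0], "rot": [0, 0, 0]},
    {"jaw": 0, "offset": [0, 0, 0], "rot": [0, 0, 0]},
    {"jaw": 0, "offset": [0, 0, 0], "rot": [0, 0, 0]}
  ]
}}

```text
time_s: 49.15
eef_pos: [0.4986, -0.3052, 0.0115]
eef_rot: [0.002, 0.66, 0.751, -0.0]
wrist_force: [0.3, 0.0, 6.1]
opening: 0.676
grasp_force: 64.5
```

```bash
python3 - <<'E'
from h import *
state()
E
```

```text
t49.1 tcp tray xy [-173.9 -289.8] z 11.5 yaw 7.42 F [0.3 0.  6.1] open 0.68 grip 65
```

Call:
{"fn": "apply_moves", "kwargs": {
  "moves": [
    {"jaw": 0, "offset": [0, 0, -30], "rot": [0, 0, 0]},
    {"jaw": 0, "offset": [0, 0, -40], "rot": [0, 0, 0]},
    {"jaw": 0, "offset": [0, 0, -40], "rot": [0, 0, 0]},
    {"jaw": 0, "offset": [30, 20, -15], "rot": [0, 0, 0]},
    {"jaw": 0, "offset": [32, 22, 0], "rot": [0, 0, 0]}
  ]
}}

```text
time_s: 49.78
eef_pos: [0.5325, -0.2379, 0.1375]
eef_rot: [0.003, 0.66, 0.751, 0.0]
wrist_force: [1.8, -1.0, -0.7]
opening: 0.676
grasp_force: 64.3
```

Call:
{"fn": "apply_moves", "kwargs": {
  "moves": [
    {"jaw": 0, "offset": [32, 22, 0], "rot": [0, 0, 0]},
    {"jaw": 0, "offset": [32, 22, 0], "rot": [0, 0, 0]},
    {"jaw": 0, "offset": [32, 22, 0], "rot": [0, 0, 0]},
    {"jaw": 0, "offset": [32, 22, 0], "rot": [0, 0, 0]},
    {"jaw": 0, "offset": [32, 22, 0], "rot": [0, 0, 0]}
  ]
}}

```text
time_s: 50.4
eef_pos: [0.6201, -0.0632, 0.1352]
eef_rot: [0.0, 0.66, 0.751, 0.0]
wrist_force: [0.9, -0.5, -0.5]
opening: 0.676
grasp_force: 64.3
```

Call:
{"fn": "apply_moves", "kwargs": {
  "moves": [
    {"jaw": 0, "offset": [30, 22, 0], "rot": [0, 0, 0]},
    {"jaw": 0, "offset": [0, 0, 0], "rot": [0, 0, 0]},
    {"jaw": 0, "offset": [0, 0, 0], "rot": [0, 0, 0]},
    {"jaw": 0, "offset": [0, 0, 0], "rot": [0, 0, 0]},
    {"jaw": 0, "offset": [0, 0, 0], "rot": [0, 0, 0]}
  ]
}}

```text
time_s: 51.02
eef_pos: [0.6371, -0.0327, 0.1346]
eef_rot: [0.0, 0.66, 0.751, -0.0]
wrist_force: [-1.2, -0.2, -1.2]
opening: 0.673
grasp_force: 64.3
```

```bash
python3 - <<'E'
from h import *
held("blue");p,W=look("wrist");items(p,W);state()
E
```

```text
held blue tray xy [ -2.9 -37.1] [163.4, 60.4, 19856.0]
red trayed tray xy [-21.2  70. ] z,d,n [66.5, 29.0, 198.0]
red high tray xy [-2.9 76.1] z,d,n [105.8, 52.5, 4415.0]
yellow high tray xy [-2.7 27.5] z,d,n [105.5, 58.6, 13225.0]
green cover tray xy [-207.6 -169. ] z,d,n [39.8, 26.0, 211.0]
blue trayed tray xy [ 19.3 -23.7] z,d,n [66.3, 31.3, 413.0]
t51.1 tcp tray xy [ -1.1 -37.3] z 134.6 yaw 7.36 F [ 0.2  0.9 -0.7] open 0.67 grip 64
```

Call:
{"fn": "apply_moves", "kwargs": {
  "moves": [
    {"jaw": 0, "offset": [1.6, 0.5, 0], "rot": [0, 0, 0]},
    {"jaw": 0, "offset": [0, 0, 20], "rot": [0, 0, 0]},
    {"jaw": 0, "offset": [0, 0, 20], "rot": [0, 0, 0]},
    {"jaw": 0, "offset": [0, 0, 15], "rot": [0, 0, 0]},
    {"jaw": 0, "offset": [0, 0, 0], "rot": [0, 0, 0]}
  ]
}}

```text
time_s: 51.75
eef_pos: [0.6366, -0.0298, 0.0773]
eef_rot: [-0.001, 0.66, 0.751, -0.001]
wrist_force: [-0.1, 0.0, -0.8]
opening: 0.671
grasp_force: 64.7
```

```bash
python3 - <<'E'
from h import *
for i in range(4):ctrl.camera("wrist")
held("blue",.1,.116);state()
E
```

```text
held blue tray xy [ -1.5 -34.8] [109.2, 61.0, 19789.0]
t52.0 tcp tray xy [ -0.2 -35.1] z 79.7 yaw 7.42 F [-0.6  0.8 -0.2] open 0.67 grip 65
```

Call:
{"fn": "apply_moves", "kwargs": {
  "moves": [
    {"jaw": 0, "offset": [-0.5, 0, 1.5], "rot": [0, 0, 0]},
    {"jaw": 0, "offset": [0, 0, 1.5], "rot": [0, 0, 0]},
    {"jaw": 0, "offset": [0, 0, 1], "rot": [0, 0, 0]},
    {"jaw": 0, "offset": [0, 0, 0.7], "rot": [0, 0, 0]},
    {"jaw": 0, "offset": [0, 0, 0], "rot": [0, 0, 0]}
  ]
}}

```text
time_s: 52.62
eef_pos: [0.6377, -0.0305, 0.0757]
eef_rot: [0.0, 0.66, 0.751, -0.0]
wrist_force: [-2.6, 0.8, 6.1]
opening: 0.675
grasp_force: 65.5
```

```bash
python3 - <<'E'
from h import *
state();held("blue",.1,.116)
E
```

```text
t52.6 tcp tray xy [ -0.4 -35.5] z 75.7 yaw 7.43 F [-2.6  0.8  6.1] open 0.68 grip 66
held blue tray xy [ -1.4 -35.2] [105.4, 60.8, 19296.0]
```

Call:
{"fn": "apply_moves", "kwargs": {
  "moves": [
    {"jaw": 0, "offset": [0, 0, -1], "rot": [0, 0, 0]},
    {"jaw": 1, "offset": [0, 0, 0], "rot": [0, 0, 0]},
    {"jaw": 1, "offset": [0, 0, 0], "rot": [0, 0, 0]},
    {"jaw": 1, "offset": [0, 0, 0], "rot": [0, 0, 0]},
    {"jaw": 1, "offset": [0, 0, -25], "rot": [0, 0, 0]}
  ]
}}

```text
time_s: 53.3
eef_pos: [0.6358, -0.0302, 0.0985]
eef_rot: [-0.002, 0.66, 0.751, -0.001]
wrist_force: [0.2, 0.8, 0.1]
opening: 1.0
grasp_force: 0.0
```

Call:
{"fn": "apply_moves", "kwargs": {
  "moves": [
    {"jaw": 1, "offset": [0, 0, -30], "rot": [0, 0, 0]},
    {"jaw": 1, "offset": [-10, -14, -20], "rot": [0, 0, 0]},
    {"jaw": 1, "offset": [-21, -27, 0], "rot": [0, 0, 0]},
    {"jaw": 1, "offset": [-21, -27, 0], "rot": [0, 0, 0]},
    {"jaw": 1, "offset": [-21, -27, 0], "rot": [0, 0, 0]}
  ]
}}

```text
time_s: 53.92
eef_pos: [0.5522, -0.1159, 0.1509]
eef_rot: [0.0, 0.66, 0.751, 0.0]
wrist_force: [0.3, -0.4, 0.2]
opening: 1.0
grasp_force: 0.0
```

Call:
{"fn": "apply_moves", "kwargs": {
  "moves": [
    {"jaw": 1, "offset": [-21, -27, 0], "rot": [0, 0, 0]},
    {"jaw": 1, "offset": [-21, -27, 20], "rot": [0, 0, 0]},
    {"jaw": 1, "offset": [-21, -27, 20], "rot": [0, 0, 0]},
    {"jaw": 1, "offset": [-18, -18, 10], "rot": [0, 0, 0]},
    {"jaw": 1, "offset": [0, 0, 0], "rot": [0, 0, 0]}
  ]
}}

```text
time_s: 54.55
eef_pos: [0.464, -0.209, 0.1]
eef_rot: [-0.001, 0.661, 0.75, -0.0]
wrist_force: [0.6, 0.2, 0.5]
opening: 0.999
grasp_force: 0.0
```

```bash
python3 - <<'E'
from h import *
for i in range(3):ctrl.camera("wrist")
p,W=look("wrist","w13");items(p,W);state()
E
```

```text
green cover tray xy [-192.7 -190.7] z,d,n [40.5, 39.0, 1886.0]
t54.8 tcp tray xy [-193.5 -189.2] z 101.4 yaw 7.46 F [0.2 0.1 1.2] open 1.00 grip 0
```

```bash
sed -i 's/h\[...,2\]>50/h[...,2]>20/' h.py; python3 - <<'E'
from h import *
p,W=look("wrist");state()
for b in blobs(p,W,"green",.034,.046,80,200):print(tr(*b[:2]),b)
k=(W[...,2]>.036)&(W[...,2]<.045)&(abs(W[...,0]-.464)<.05)&(abs(W[...,1]+.209)<.05);q=W[k][:,:2]*1000;c=cv2.minEnclosingCircle(q.astype(np.float32));print(tr(*c[0]),c[1])
E
```

```text
t54.8 tcp tray xy [-193.5 -189.1] z 101.4 yaw 7.48 F [ 0.1  0.4 -0.3] open 1.00 grip 0
[-196.2 -189.5] [463.5, -208.6, 40.4, 58.5, 7322.0]
[-196.1 -189.6] 29.468053817749023
```

Call:
{"fn": "apply_moves", "kwargs": {
  "moves": [
    {"jaw": 1, "offset": [-0.4, -0.7, 25], "rot": [0, 0, 0]},
    {"jaw": 1, "offset": [0, 0, 30], "rot": [0, 0, 0]},
    {"jaw": 1, "offset": [0, 0, 25], "rot": [0, 0, 0]},
    {"jaw": 1, "offset": [0, 0, 12], "rot": [0, 0, 0]},
    {"jaw": 1, "offset": [0, 0, 0], "rot": [0, 0, 0]}
  ]
}}

```text
time_s: 55.42
eef_pos: [0.4646, -0.2082, 0.0084]
eef_rot: [-0.001, 0.66, 0.752, -0.0]
wrist_force: [-0.2, 0.4, -0.3]
opening: 1.0
grasp_force: 0.0
```

Call:
{"fn": "apply_moves", "kwargs": {
  "moves": [
    {"jaw": 0, "offset": [0, 0, 0], "rot": [0, 0, 0]},
    {"jaw": 0, "offset": [0, 0, 0], "rot": [0, 0, 0]},
    {"jaw": 0, "offset": [0, 0, 0], "rot": [0, 0, 0]},
    {"jaw": 0, "offset": [0, 0, 0], "rot": [0, 0, 0]},
    {"jaw": 0, "offset": [0, 0, 0], "rot": [0, 0, 0]}
  ]
}}

```text
time_s: 56.05
eef_pos: [0.4657, -0.2095, 0.0103]
eef_rot: [0.001, 0.66, 0.751, 0.0]
wrist_force: [-0.5, 1.7, 5.7]
opening: 0.666
grasp_force: 63.5
```

```bash
python3 - <<'E'
from h import *
state()
E
```

```text
t56.0 tcp tray xy [-194.2 -190.6] z 10.3 yaw 7.42 F [-0.5  1.7  5.7] open 0.67 grip 64
```

Call:
{"fn": "apply_moves", "kwargs": {
  "moves": [
    {"jaw": 0, "offset": [0, 0, -30], "rot": [0, 0, 0]},
    {"jaw": 0, "offset": [0, 0, -40], "rot": [0, 0, 0]},
    {"jaw": 0, "offset": [0, 0, -40], "rot": [0, 0, 0]},
    {"jaw": 0, "offset": [13, 27, -15], "rot": [0, 0, 0]},
    {"jaw": 0, "offset": [13, 28, 0], "rot": [0, 0, 0]}
  ]
}}

```text
time_s: 56.68
eef_pos: [0.5177, -0.1767, 0.1368]
eef_rot: [0.003, 0.66, 0.751, 0.0]
wrist_force: [-0.8, -0.3, -1.8]
opening: 0.668
grasp_force: 64.0
```

Call:
{"fn": "apply_moves", "kwargs": {
  "moves": [
    {"jaw": 0, "offset": [13, 28, 0], "rot": [0, 0, 0]},
    {"jaw": 0, "offset": [13, 28, 0], "rot": [0, 0, 0]},
    {"jaw": 0, "offset": [13, 28, 0], "rot": [0, 0, 0]},
    {"jaw": 0, "offset": [14, 28, 0], "rot": [0, 0, 0]},
    {"jaw": 0, "offset": [14, 28, 0], "rot": [0, 0, 0]}
  ]
}}

```text
time_s: 57.3
eef_pos: [0.6469, -0.0909, 0.1344]
eef_rot: [0.0, 0.66, 0.751, 0.0]
wrist_force: [-0.1, 0.5, -0.4]
opening: 0.662
grasp_force: 64.0
```

```bash
python3 - <<'E'
from h import *
for i in range(5):ctrl.camera("wrist")
held("green");p,W=look("wrist");items(p,W);state()
E
```

```text
held green tray xy [ -2.2 -95.6] [163.8, 58.1, 18584.0]
yellow trayed tray xy [-20.7   9.3] z,d,n [66.3, 33.3, 243.0]
yellow high tray xy [-2.5 16.2] z,d,n [105.4, 53.0, 4953.0]
blue high tray xy [ -1.6 -35. ] z,d,n [105.4, 58.4, 12974.0]
t57.6 tcp tray xy [ -0.9 -97.4] z 133.8 yaw 7.38 F [-0.3  0.2 -0.8] open 0.67 grip 64
```

Call:
{"fn": "apply_moves", "kwargs": {
  "moves": [
    {"jaw": 0, "offset": [-0.4, 0.2, 0], "rot": [0, 0, 0]},
    {"jaw": 0, "offset": [0, 0, 20], "rot": [0, 0, 0]},
    {"jaw": 0, "offset": [0, 0, 20], "rot": [0, 0, 0]},
    {"jaw": 0, "offset": [0, 0, 15], "rot": [0, 0, 0]},
    {"jaw": 0, "offset": [0, 0, 0], "rot": [0, 0, 0]}
  ]
}}

```text
time_s: 58.28
eef_pos: [0.6452, -0.0915, 0.0766]
eef_rot: [-0.001, 0.66, 0.751, -0.001]
wrist_force: [0.4, 0.4, 0.0]
opening: 0.665
grasp_force: 66.3
```

```bash
python3 - <<'E'
from h import *
for i in range(4):ctrl.camera("wrist")
p,W=look("wrist");state()
for b in blobs(p,W,"green",.1,.116,70,500)[:1]:print(tr(*b[:2]),b)
E
```

```text
t58.5 tcp tray xy [  0.2 -97.3] z 78.8 yaw 7.43 F [-1.1  0.1 -1.1] open 0.67 grip 66
[ -1.2 -96.6] [644.8, -91.2, 109.2, 60.1, 20122.0]
```

Call:
{"fn": "apply_moves", "kwargs": {
  "moves": [
    {"jaw": 0, "offset": [-0.2, -0.4, 1.5], "rot": [0, 0, 0]},
    {"jaw": 0, "offset": [0, 0, 1.5], "rot": [0, 0, 0]},
    {"jaw": 0, "offset": [0, 0, 1], "rot": [0, 0, 0]},
    {"jaw": 0, "offset": [0, 0, 0.8], "rot": [0, 0, 0]},
    {"jaw": 0, "offset": [0, 0, 0], "rot": [0, 0, 0]}
  ]
}}

```text
time_s: 59.15
eef_pos: [0.6459, -0.0921, 0.0751]
eef_rot: [0.0, 0.66, 0.751, -0.0]
wrist_force: [-4.0, 0.3, 6.8]
opening: 0.663
grasp_force: 66.8
```

```bash
python3 - <<'E'
from h import *
state()
E
```

```text
t59.1 tcp tray xy [ -0.3 -97.6] z 75.1 yaw 7.43 F [-4.   0.3  6.8] open 0.66 grip 67
```

Release, retreat upward and check everything.

Call:
{"fn": "apply_moves", "kwargs": {
  "moves": [
    {"jaw": 0, "offset": [0, 0, -1], "rot": [0, 0, 0]},
    {"jaw": 1, "offset": [0, 0, 0], "rot": [0, 0, 0]},
    {"jaw": 1, "offset": [0, 0, 0], "rot": [0, 0, 0]},
    {"jaw": 1, "offset": [0, 0, 0], "rot": [0, 0, 0]},
    {"jaw": 1, "offset": [0, 0, -25], "rot": [0, 0, 0]}
  ]
}}

```text
time_s: 59.78
eef_pos: [0.6439, -0.0915, 0.0976]
eef_rot: [-0.002, 0.66, 0.751, -0.001]
wrist_force: [-0.2, -1.0, 1.5]
opening: 0.996
grasp_force: 0.0
```

Call:
{"fn": "apply_moves", "kwargs": {
  "moves": [
    {"jaw": 1, "offset": [0, 0, -40], "rot": [0, 0, 0]},
    {"jaw": 1, "offset": [10, 0, -40], "rot": [0, 0, 0]},
    {"jaw": 1, "offset": [30, 0, -30], "rot": [0, 0, 0]},
    {"jaw": 1, "offset": [30, 0, -30], "rot": [0, 0, 0]},
    {"jaw": 1, "offset": [30, 0, -20], "rot": [0, 0, 0]}
  ]
}}

```text
time_s: 60.4
eef_pos: [0.6332, 0.0078, 0.2618]
eef_rot: [0.001, 0.66, 0.751, 0.001]
wrist_force: [0.3, 0.3, 0.4]
opening: 1.001
grasp_force: 0.0
```

Call:
{"fn": "apply_moves", "kwargs": {
  "moves": [
    {"jaw": 1, "offset": [30, 0, 0], "rot": [0, 0, 0]},
    {"jaw": 1, "offset": [30, 0, 0], "rot": [0, 0, 0]},
    {"jaw": 1, "offset": [0, 0, 0], "rot": [0, 0, 0]},
    {"jaw": 1, "offset": [0, 0, 0], "rot": [0, 0, 0]},
    {"jaw": 1, "offset": [0, 0, 0], "rot": [0, 0, 0]}
  ]
}}

```text
time_s: 61.02
eef_pos: [0.6253, 0.0656, 0.2598]
eef_rot: [0.0, 0.66, 0.751, -0.0]
wrist_force: [0.3, -0.2, 0.5]
opening: 1.001
grasp_force: 0.0
```

```bash
python3 - <<'E'
from h import *
p,W=look("wrist","w14");items(p,W);state()
E
```

```text
red trayed tray xy [ -4.9 101.7] z,d,n [66.5, 55.1, 169.0]
red high tray xy [-2.4 89.2] z,d,n [105.9, 58.7, 4128.0]
yellow high tray xy [-2.2 28.1] z,d,n [105.4, 58.5, 3655.0]
green high tray xy [ -1.1 -95.6] z,d,n [105.4, 55.0, 1580.0]
blue high tray xy [ -1.2 -34. ] z,d,n [105.5, 58.6, 2824.0]
t61.1 tcp tray xy [-0.2 61.4] z 259.8 yaw 7.34 F [ 0.3  0.3 -0.4] open 1.00 grip 0
```

View pics/w14.png

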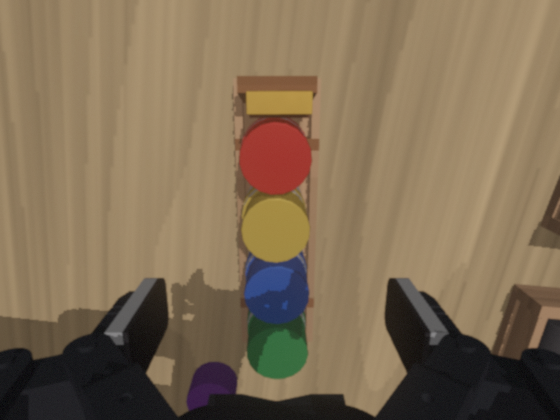

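Every cover sits level with its top at about 105 mm, spaced 62 mm along the row. The wedge is still seated and nothing touches the robot.

```bash
python3 -c "
from bench import ctrl
print(ctrl.hand_in())"
```

```text
the job is handed in; nothing more can be done
None
```

I've handed the job in: the four cups stand in a row in the tray, the wedge is driven in until it stopped, and all four covers are on their matching cups. The last camera look showed nothing out of place, but hand-in gave no score.

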